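# Cull the faulty brackets and close the sample box

## Robot

A 7-joint arm with a two-finger parallel gripper is mounted at the origin on the work surface. World frame = base frame: x ahead of the robot, y to its left, z up, the work surface at z = 0. Lengths are in mm, angles in rad, forces in N, time in s.
With the tool pointing down it reaches from about 425 to 875 mm from the base axis. Payload 8.4 kg.
Tool frame: the origin (TCP) lies between the finger pads; the fingertips stand 25 mm ahead of it and the grasp point (between the pads) lies 6 mm ahead of it; z points along the fingers, y is the line along which they close (so a half turn about z gives the same grasp; the last joint's range is limited). The gripper opens to 85 mm and grips with 20 to 120 N. Pads are 22 mm wide; open, the fingers measure 114 mm over their backs; the gripper's body (76 mm by 85 mm) begins 54 mm behind the grasp point. The pads swing forward as they close: fully open they stand 13 mm farther back than shut.
Start: joints at [-1.426, 0.333, 0.04, 1.465, -0.013, 1.343, -0.059], TCP at [156.908, 630.749, 230.808] pointing down, gripper open.
Joint ranges: [-2.58, 2.58], [-0.38, 2.09], [-1.3, 1.39], [0.25, 2.4], [-1.5, 4.64], [0.08, 2.09], [-2.65, 2.65]. Speed limits (rad/s): [2.22, 2.22, 2.79, 2.79, 3.14, 3.14, 3.14].

## Interface

Orientations are given as a 3x3 rotation matrix whose columns are the frame's x, y, z axes.
In Python, from cell import get_obs, optics, job_done gives the robot as it stands.
- The arm moves only by the shell command python3 -m inch 'ROWS' [FORCE]. ROWS is text: rows parted by semicolons, each of 7 numbers parted by spaces: the opening, from 0 (shut) to 1 (fully open), then the shift along the tool's x, y, z as a fraction of full scale, then the turn, a rotation vector about the tool's x, y, z as a fraction of full scale. A call has 1 to 10 rows; each row is the pose to reach, as a shift and turn from the pose commanded when the call began, along the tool's axes at that moment; what a row does not reach only later rows make up. Full scale, the value 1, is 200 mm for a shift and pi/2 rad for a turn. A row lasts 1/10 s, in which the tool goes at most 50 mm and 8.59 degrees, less where a joint would pass 70% of its speed; a pose out of reach is approached as far as the arm can. A call with a number of a shift or a turn outside -1 to 1 is refused whole. A call with a gripper value outside its range is refused whole. The fingers move at their own pace and stop on an object; FORCE is the grip in N (left out, the last holds). Time passes only in rows, so rows that repeat a pose let the fingers close. It gives the time, the measured TCP pose, the force, the opening and the grip force at its end, in the units of the state.
- get_obs(): the state, without advancing time (a new reading comes with each control period).
- optics.get_image(name): name is "scene" or "top" or "wrist"; returns the picture (420x560x3 uint8, red, green, blue); there is no depth.
- optics.camera_info(name): a dict with "vertical_fov" (degrees; the focal length in pixels is half the picture's height over the tangent of half this angle, whatever the lens; pixels are square), "cx", "cy" (the principal point, pixels), "R" (3x3) and "t" (3): a world point X has camera coordinates R X + t; the wrist camera has in their place "tool_from_camera" (4x4, takes a point from camera to tool coordinates, whose origin is the TCP and whose axes are the flange's). Camera axes: x right, y down, z forward; pixel columns grow to the right and rows downward; lengths in mm; the calibration is good to about 2 mm. A picture is of the moment at which its call begins: read the wrist's pose just before it. camera_info takes no time and is no camera call.
- job_done(): hands the job in; it is judged then, once.
The state is a dict: "time_s": time; "joint_pos": joint angles; "qvel": joint speeds; "tau": joint torques, N m; "tool_pos": TCP position; "tool_rot": TCP orientation; "contact_force": force on the tool from outside, world axes, zero at the start; "moment": the same for the moment, N m; "gripper_width": finger opening in mm; "finger_force": force on a finger pad.
Only numpy, scipy, OpenCV 4.12 (cv2) and the standard library are available. Lean on these libraries where they do the work, as an engineer would, in place of code of your own. Each camera call takes 0.05 s, during which the arm holds its last target. There are 200 camera calls.

## Task

Sort the batch of aluminium T-brackets on the inspection bench: the sound ones (straight, full length, with complete foot and rib) go into the sample box, and every misshapen one (short, bent, chipped or with a broken rib) goes into the open reject bin. When the whole batch is sorted, and not before, put the loose lid on the sample box so that it sits square and flat, fully closed. Leave everything else on the bench where it is.

Things in the scene. Friction and masses are not known exactly. Their poses are not given: they have to be found in the camera images.
- bracket1: Loose aluminium inverted-T bracket on its foot: foot 40 mm wide (y), 8 mm thick; upright rib 10 mm thick along its middle (x), top 40 mm above the underside. Origin: on the underside, under the rib's line. Grip across the rib from above. May be absent. SOUND: straight, foot and rib both 90 mm long, origin at mid-length.
- bracket2: Loose aluminium inverted-T bracket on its foot: foot 40 mm wide (y), 8 mm thick; upright rib 10 mm thick along its middle (x), top 40 mm above the underside. Origin: on the underside, under the rib's line. Grip across the rib from above. May be absent. SOUND: straight, foot and rib both 90 mm long, origin at mid-length.
- bracket3: Loose aluminium inverted-T bracket on its foot: foot 40 mm wide (y), 8 mm thick; upright rib 10 mm thick along its middle (x), top 40 mm above the underside. Origin: on the underside, under the rib's line. Grip across the rib from above. May be absent. SOUND: straight, foot and rib both 90 mm long, origin at mid-length.
- bracket4: Loose aluminium inverted-T bracket on its foot: foot 40 mm wide (y), 8 mm thick; upright rib 10 mm thick along its middle (x), top 40 mm above the underside. Origin: on the underside, under the rib's line. Grip across the rib from above. May be absent. FAULTY, short: foot and rib only 58 mm long, origin at mid-length.
- bracket5: Loose aluminium inverted-T bracket on its foot: foot 40 mm wide (y), 8 mm thick; upright rib 10 mm thick along its middle (x), top 40 mm above the underside. Origin: on the underside, under the rib's line. Grip across the rib from above. May be absent. FAULTY, bent sideways 37 degrees at the origin: one 47 mm arm lies along -x (grip at x = -20 mm), the other 37 degrees from +x towards +y.
- bracket6: Loose aluminium inverted-T bracket on its foot: foot 40 mm wide (y), 8 mm thick; upright rib 10 mm thick along its middle (x), top 40 mm above the underside. Origin: on the underside, under the rib's line. Grip across the rib from above. May be absent. FAULTY, chipped: 90 mm long, rib complete, but a foot corner is missing at the +x, +y end (42 by 18 mm). Origin at mid-length.
- bracket7: Loose aluminium inverted-T bracket on its foot: foot 40 mm wide (y), 8 mm thick; upright rib 10 mm thick along its middle (x), top 40 mm above the underside. Origin: on the underside, under the rib's line. Grip across the rib from above. May be absent. FAULTY, rib broken: foot complete, 90 mm long, origin at its middle; rib only from x = -45 to +3 mm (grip at x = -21 mm).
- samplebox: Fixed open grey plastic sample box, outside 182 mm (x) by 134 mm (y) by 62 mm high, walls and floor 5 mm thick (inside 172 by 124 mm), small steel latches on its long sides. Origin: centre of its underside. Three brackets fit side by side with their ribs along its y, 45 mm apart.
- lid: Loose grey lid: plate 182 (x) by 134 (y) by 5 mm over a step 166 by 118 by 6 mm that fits inside the box's walls (3 mm play per side). Solid black grip bar, 80 mm long (x), 14 mm thick, on its middle, 11 to 39 mm above the lowest face. Origin: centre of the lowest face (under the step); closed, it lies 56 mm above the sample box's origin. Either way round fits.
- rejectbin: Fixed open green plastic reject bin with an outward rim, no lid, larger than the sample box: outside 220 mm (x) by 160 mm (y) by 60 mm high, walls and floor 5 mm. Origin: centre of its underside.
- vblock: Bystander among the brackets: dark steel V-block, 60 by 45 mm, 45 mm high, a V groove along its top. Not part of the batch.
- jar: Bystander: standing jar, 60 mm wide, 75 mm high. Origin: centre of its underside.
- screwdriver: Bystander: screwdriver lying on the table.
- caliper: Bystander: caliper lying on the table, 170 mm long.
- marker: Bystander: marker pen lying on the table, 120 mm long.
- ringgauge: Bystander: steel ring gauge lying flat, 56 mm across, 18 mm high.
Mind the look-alikes: they are no part of the job. Leave any brown look-alike of the bracket4 alone.

How it is judged (in metres and radians):
On the way, in this order (a step that is already met when the one before it is completed fails the run):
1. all sound brackets lie in the sample box and all faulty ones in the reject bin (x of bracket1 in the frame of samplebox between -0.086 and 0.086 m and y of bracket1 in the frame of samplebox between -0.062 and 0.062 m and z of each of bracket1, bracket2, bracket3 in the frame of samplebox below 0.05 m and x of bracket2 in the frame of samplebox between -0.086 and 0.086 m and y of bracket2 in the frame of samplebox between -0.062 and 0.062 m and x of bracket3 in the frame of samplebox between -0.086 and 0.086 m and y of bracket3 in the frame of samplebox between -0.062 and 0.062 m and x of bracket4 in the frame of rejectbin between -0.105 and 0.105 m and y of bracket4 in the frame of rejectbin between -0.075 and 0.075 m and z of each of bracket4, bracket5, bracket6, bracket7 in the frame of rejectbin below 0.05 m and x of bracket5 in the frame of rejectbin between -0.105 and 0.105 m and y of bracket5 in the frame of rejectbin between -0.075 and 0.075 m and x of bracket6 in the frame of rejectbin between -0.105 and 0.105 m and y of bracket6 in the frame of rejectbin between -0.075 and 0.075 m and x of bracket7 in the frame of rejectbin between -0.105 and 0.105 m and y of bracket7 in the frame of rejectbin between -0.075 and 0.075 m and linear speed of each of bracket1, bracket2, bracket3, bracket4, bracket5, bracket6, bracket7 below 0.05 m/s), for 0.2 s.
2. the lid is closed on the sample box (x of lid in the frame of samplebox between -0.006 and 0.006 m and y of lid in the frame of samplebox between -0.006 and 0.006 m and z of lid in the frame of samplebox between 0.0535 and 0.0585 m and angle between the x axis of lid and the x axis of samplebox, either way round below 0.08 rad and angle between lid's own z axis and vertical below 0.03 rad), for 0.2 s.
At the end, for the whole second after the job is handed in: Every sound bracket present is inside the sample box, every faulty one inside the reject bin, and the lid is seated on the sample box: centred within 6 mm along each side, turned by less than 4.5 degrees, flat, its step down inside the walls (height within 2.5 mm); everything released and at rest (all of step 1 and all of step 2 and linear speed of lid below 0.03 m/s); the robot touches nothing.
It fails at once if a bystander (V-block, jar, screwdriver, caliper, marker or ring gauge) is moved more than 6 cm (distance of any of vblock, jar, screwdriver, caliper, marker, ringgauge from where it was at the start of the episode above 0.06 m).
Of bracket1, bracket2, bracket3 only 2 to 3 are there at a start; the rules pass over those that are not, and their reading is None.
Of bracket4, bracket5, bracket6, bracket7 only 3 to 4 are there at a start; the rules pass over those that are not, and their reading is None.
At some moment in a run one of bracket1, bracket2, bracket3, bracket4, bracket5, bracket6, bracket7, lid may be knocked a few centimetres aside while the robot is not near it.
It also fails if it takes over 208 s, if anything falls off the work surface, if the arm or the gripper's body presses on something with over 40 N, if the wrist force passes 120 N, or if a joint passes its speed limit or range.

## Working session

There is one attempt and no reset: what is moved stays moved. The work goes in short steps, Python scripts to look and compute and a shell command to move; the robot and the scene stay as the last step left them, time stands still between calls to the robot, and variables do not carry over. Pictures are saved under pics/ and viewed, at most 14 in all, crops included, and the job is handed in when it is done.

```bash
ls; mkdir -p pics; python3 - <<'E'
from cell import get_obs, optics
import cv2
o=get_obs(); print(o['time_s'],o['tool_pos'],o['tool_rot'],o['gripper_width'])
for n in ['top','scene']:
    im=optics.get_image(n); cv2.imwrite(f'pics/{n}0.png',cv2.resize(im[:,:,::-1],(800,600),interpolation=cv2.INTER_CUBIC))
for n in ['top','scene','wrist']: print(n,optics.camera_info(n))
E
```

```text
pics
0.0 [156.84463935 630.32054616 229.90533947] [[-9.70425176e-01  2.41401961e-01 -2.64577329e-04]
 [ 2.41402069e-01  9.70423833e-01 -1.62050262e-03]
 [-1.34440364e-04 -1.63644606e-03 -9.99998652e-01]] 85.60020525766389
top {'vertical_fov': 53.96260006388659, 'cx': 282.57243647752375, 'cy': 209.79797130644454, 'R': array([[-0.02090649, -0.99965198,  0.01608845],
       [-0.99258865,  0.01882659, -0.12005551],
       [ 0.11971083, -0.01847915, -0.99263681]]), 't': array([  91.40341059,  642.20365912, 1131.95593902])}
scene {'vertical_fov': 54.67353450809933, 'cx': 278.31274432924005, 'cy': 206.29935053862346, 'R': array([[ 5.72290838e-01,  8.20050718e-01, -1.25345132e-04],
       [ 6.68984198e-01, -4.66954060e-01, -5.78285439e-01],
       [-4.74281920e-01,  3.30863605e-01, -8.15834502e-01]]), 't': array([-449.22363841, -360.01564283, 1371.5773672 ])}
wrist {'vertical_fov': 64.20684912307529, 'cx': 281.04613973493724, 'cy': 211.9257514440463, 'tool_from_camera': array([[ 2.33615204e-04, -9.44102076e-01, -3.29653174e-01,
         8.45223311e+01],
       [ 9.99999967e-01,  2.54474888e-04, -2.01274378e-05,
        -7.96684563e-01],
       [ 1.02890811e-04, -3.29653159e-01,  9.44102105e-01,
        -1.42164479e+02],
       [ 0.00000000e+00,  0.00000000e+00,  0.00000000e+00,
         1.00000000e+00]])}
```

View pics/top0.png

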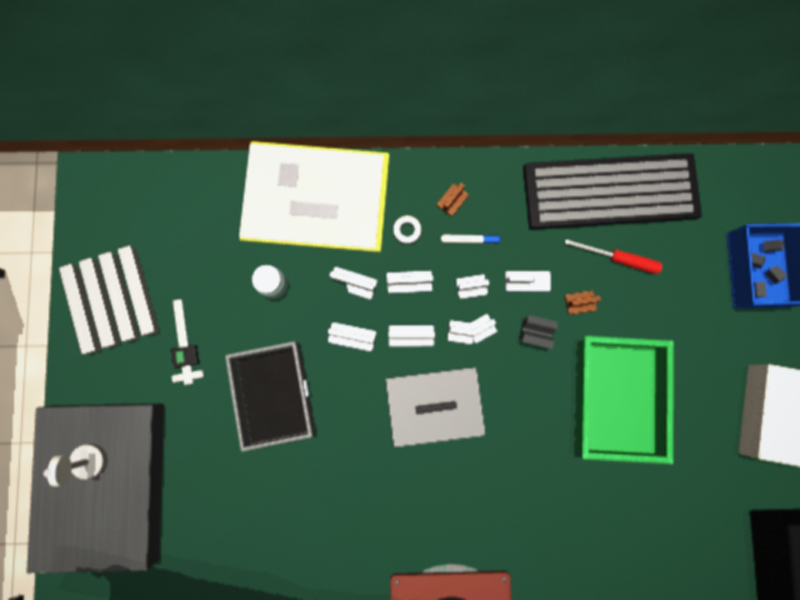

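View pics/scene0.png

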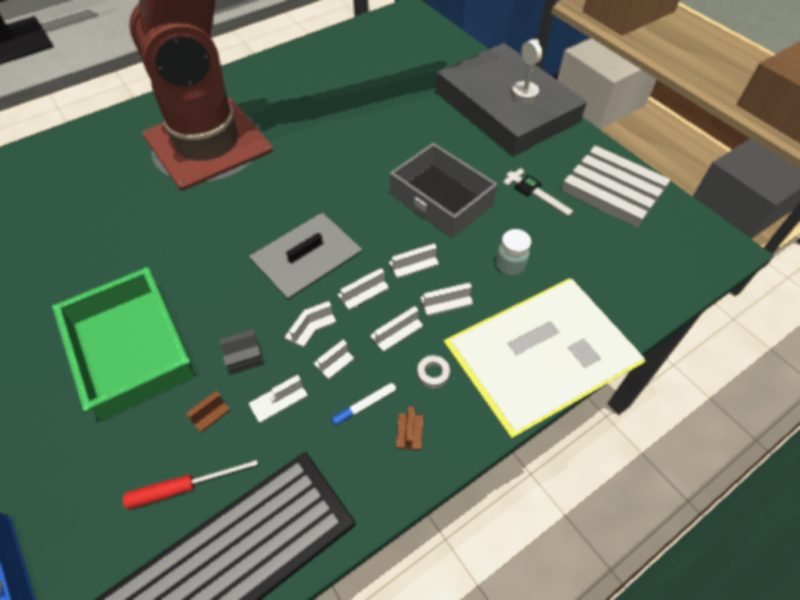

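Top view (800×600): there are seven white brackets. Bracket 6, chipped, is at (354,282), sound ones are at (410,282), (352,337) and (411,336), short is at (473,286), broken rib is at (528,281) and bent is at (472,329). Look-alikes are the brown ones at (453,198) and (582,301), the V-block at (538,332) and the white bars at (108,300). The box is at (270,396), the lid at (435,408) and the bin at (628,400). I'll take a close crop to confirm.

```bash
python3 - <<'E'
import cv2
from cell import optics
im=optics.get_image('top')[:,:,::-1]; cv2.imwrite('pics/raw_top.png',im)
c=im[175:265,220:400]; cv2.imwrite('pics/c1.png',cv2.resize(c,(800,400),interpolation=cv2.INTER_CUBIC))
a=cv2.resize(im[230:330,150:225],(450,600),interpolation=cv2.INTER_CUBIC)
b=cv2.resize(im[250:320,265:345],(350,306),interpolation=cv2.INTER_CUBIC)
b=cv2.copyMakeBorder(b,0,294,0,0,cv2.BORDER_CONSTANT)
d=cv2.resize(im[230:330,400:480],(235,294),interpolation=cv2.INTER_CUBIC); b[306:600,0:235]=d
cv2.imwrite('pics/c2.png',cv2.hconcat([a,b]))
E
```

```text
(no output)
```

View pics/c1.png

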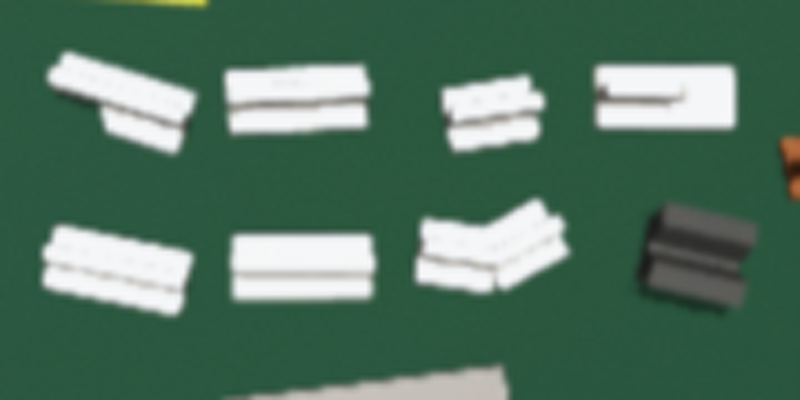

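View pics/c2.png

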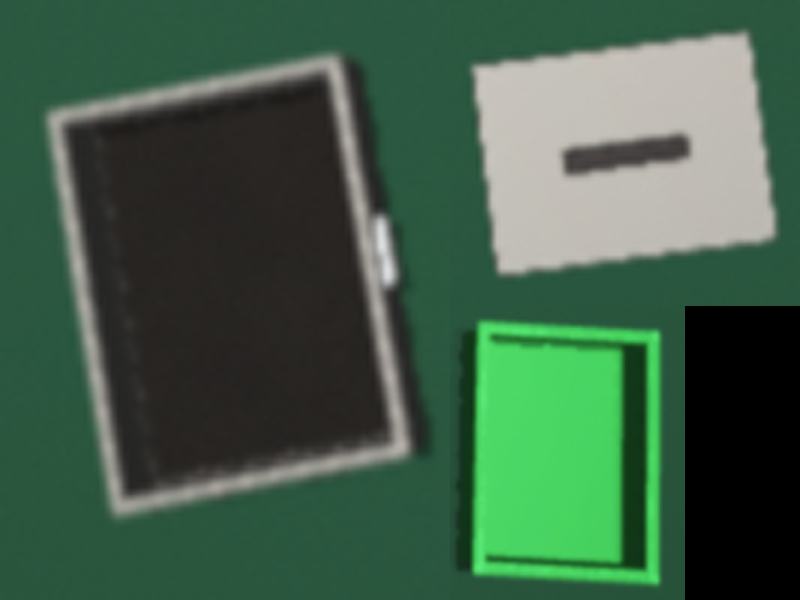

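The crops confirm all seven: 3 sound, chipped, short, broken rib and bent. Box corners in the second crop are (48,110), (340,55), (410,455) and (115,515). The lid and bin corners are equally clear.

```bash
cat > vis.py <<'E'
import numpy as np, cv2
from scipy.optimize import minimize, least_squares
from cell import optics
I=optics.camera_info('top'); f=210/np.tan(np.radians(I['vertical_fov']/2))
def proj(P):
    c=np.atleast_2d(P)@I['R'].T+I['t']; return np.c_[I['cx']+f*c[:,0]/c[:,2], I['cy']+f*c[:,1]/c[:,2]]
def back(u,v,z):
    d=I['R'].T@np.array([(u-I['cx'])/f,(v-I['cy'])/f,1]); o=-I['R'].T@I['t']; return o+d*(z-o[2])/d[2]
def prism(poly,z0,z1): return np.array([[x,y,z] for z in (z0,z1) for x,y in poly],float)
def box(x0,x1,y0,y1,z0,z1): return prism([(x0,y0),(x1,y0),(x1,y1),(x0,y1)],z0,z1)
def rz(a): return np.array([[np.cos(a),-np.sin(a),0],[np.sin(a),np.cos(a),0],[0,0,1]])
def T(h,x0=-45,x1=45): return [box(h[0],h[1],-20,20,0,8),box(x0,x1,-5,5,8,40)]
R37=rz(np.radians(37))
M={'sound':T((-45,45)),'short':T((-29,29),-29,29),'broken':T((-45,45),-45,3),
 'chip':[box(-45,3,-20,20,0,8),box(-45,45,-20,2,0,8),box(-45,45,-5,5,8,40)],
 'bent':[box(-47,0,-20,20,0,8),box(-47,0,-5,5,8,40)]+[b@R37.T for b in (box(0,47,-20,20,0,8),box(0,47,-5,5,8,40))]}
S=8
def sil(m,p,x0,y0,w,h):
    A=np.zeros((h*S,w*S),np.uint8)
    for b in m:
        q=(proj(b@rz(p[2]).T+[p[0],p[1],0])-[x0,y0]+.5)*S
        cv2.fillConvexPoly(A,cv2.convexHull(np.round(q).astype(np.int32)),1)
    return cv2.resize(A.astype(np.float32),(w,h),interpolation=cv2.INTER_AREA)
def fit(im,kind,u,v,angs,r=24):
    "u,v raw pixel of centre; angs start angles"
    x0,y0=int(u-r),int(v-r); c=im[y0:y0+2*r,x0:x0+2*r].astype(np.float32)
    a=np.clip((c.min(2)-70)/(225-70),0,1)      # whiteness as coverage
    n,l,s,cen=cv2.connectedComponentsWithStats((a>.15).astype(np.uint8))
    k=1+np.argmin(np.hypot(*(cen[1:]-r).T)+1e3*(s[1:,4]<60)); a=a*cv2.dilate((l==k).astype(np.uint8),np.ones((2,2)))
    p0=back(u,v,15); best=None
    for g in angs:
        fn=lambda q:np.abs(sil(M[kind],(q[0]*10,q[1]*10,q[2]*.2),x0,y0,2*r,2*r)-a).sum()
        q0=np.array([p0[0]/10,p0[1]/10,np.radians(g)/.2])
        s=minimize(fn,q0,method='Nelder-Mead',options=dict(initial_simplex=[q0,q0+[1,0,0],q0+[0,1,0],q0+[0,0,1]],maxiter=250))
        if best is None or s.fun<best[1]: best=(s.x*[10,10,.2],s.fun,a.sum())
    return best
def rect(px,lx,ly,z,ang):
    px=np.array(px); t=np.array([back(u,v,z)[:2] for u,v in px]); C=t.mean(0)
    L=np.array([(lx/2,ly/2),(lx/2,-ly/2),(-lx/2,-ly/2),(-lx/2,ly/2)])
    fn=lambda p:np.hypot(*((L@rz(p[2])[:2,:2].T+p[:2])[:,None]-t[None]).transpose(2,0,1)).min(0)
    s=least_squares(fn,[C[0],C[1],np.radians(ang)]); return s.x,fn(s.x)
E
cat > m0.py <<'E'
from vis import *
np.set_printoptions(precision=2,suppress=True)
im=cv2.imread('pics/raw_top.png')
L=[('sound',410,282,[90,80]),('sound',352,337,[75,105]),('sound',411,336,[90]),('short',473,286,[90,105]),
('bent',472,329,[80,90,100,-80,-100]),('chip',354,282,[75,105,-75,-105]),('broken',528,281,[90,-90])]
for k,u,v,g in L:
    p,e,n=fit(im,k,u*.7-.15,v*.7-.15,g); print(k,p[:2],np.degrees(p[2]),e,n)
g=lambda P,s,x,y:[(x+(a+.5)/s-.5,y+(b+.5)/s-.5) for a,b in P]
print('box',rect(g([(48,110),(340,55),(410,455),(115,515)],6,150,230),182,134,62,0))
print('lid',rect(g([(24,66),(298,33),(326,238),(48,273)],4.373,265,250),182,134,11,90))
print('bin',rect(g([(29,16),(210,24),(208,278),(24,268)],2.94,400,230),220,160,60,0))
E
python3 m0.py
```

```text
sound [686.4   66.44] 91.89698389310168 49.07984161376953 417.21936
sound [575.98 185.48] 76.98240454530193 27.31038475036621 461.6516
sound [575.05  65.48] 88.9431153942035 33.122379302978516 450.1742
short [674.29 -61.75] 98.33480513319563 33.34163284301758 277.66452
bent [577.27 -58.39] -99.66113995891435 38.70161056518555 469.45807
chip [686.72 182.73] 69.53384201193937 40.746070861816406 363.1355
broken [ 683.39 -177.98] -90.96831451577594 35.95453643798828 414.08386
box (array([463.38, 340.57,   0.17]), array([1.27, 0.31, 0.6 , 0.83]))
lid (array([432.72,  20.25,   1.67]), array([0.62, 1.04, 0.65, 0.56]))
bin (array([ 441.31, -349.  ,   -0.08]), array([ 8.82, 10.14,  7.26,  9.01]))
```

```bash
sed -i 's/def fit(im,kind,u,v,angs,r=24)/def fit(im,kind,u,v,angs,r=34)/; s/    p0=back(u,v,15); best=None/    p0=back(*(cen[k]+[x0,y0]),15); best=None/' vis.py
cat > plan.py <<'E'
import sys,json,os
from vis import *
from cell import get_obs
BOX=(463.4,340.6,.17); BIN=(441.3,-349,-.08)
A={'s1':['sound',686.4,66.4,91.9],'s2':['sound',576,185.5,77],'s3':['sound',575,65.5,88.9],'short':['short',674.3,-61.8,98.3],
'bent':['bent',577.3,-58.4,-99.7],'chip':['chip',686.7,182.7,69.5],'broken':['broken',683.4,-178,-91]}
def wrap(a): return (a+90)%180-90
def emit(calls,pose=None):
    "calls: lists of (x,y,z,phi_deg); prints shift/turn fractions per call"
    o=get_obs(); R=np.array(o['tool_rot']); p=np.array(o['tool_pos']); print('t',round(o['time_s'],2),'at',p.round(1),'phi',np.degrees(np.arctan2(R[1,1],R[0,1])).round(1))
    for c in calls:
        for x,y,z,ph in c[1:]:
            d=R.T@(np.array([x,y,z])-p); a=np.radians(ph); N=np.c_[[-np.sin(a),np.cos(a),0],[np.cos(a),np.sin(a),0],[0,0,-1]]
            w=cv2.Rodrigues(R.T@N)[0].ravel()
            n=max(np.linalg.norm(d)/50,np.degrees(np.linalg.norm(w))/8.59)
            print(c[0],(d/200).round(3),(w/(np.pi/2)).round(3),'rows>=%.1f'%n)
        p=np.array([x,y,z]); R=N
def seen(names):
    im=optics.get_image('top')[:,:,::-1]; out={}
    for n in names:
        k,x,y,g=A[n]; u,v=proj([x,y,15])[0]; q,e,s=fit(im,k,u,v,[g,g+15,g-15])
        print(n,q[:2].round(1),np.degrees(q[2]).round(1),'moved %.0f err %.0f/%.0f'%(np.hypot(q[0]-x,q[1]-y),e,s)); out[n]=(q[0],q[1],np.degrees(q[2]))
    return out
def slot(F,x,y): q=rz(F[2])@[x,y,0]; return F[0]+q[0],F[1]+q[1],np.degrees(F[2])
def job(n,pose,dest,gx=0,sx=0,sy=0):
    x,y,th=pose; ph=wrap(th-90); x+=gx*np.cos(np.radians(th)); y+=gx*np.sin(np.radians(th))
    emit([['above',(x,y,140,ph)],['down',(x,y,39,ph)]])
    X,Y,P=slot(dest,sx,sy); 
    print('-- carry'); o=(x,y,140,ph); mid=((x+X)/2,(y+Y)/2,150,(ph+P)/2)
    return [mid,(X,Y,150,P),(X,Y,46,P)]
E
python3 - <<'E'
from plan import *
s=seen(A)
emit([['mid',(420,520,230,40)],['mid2',(575,370,180,10)],['abv',(*s['s2'][:2],140,s['s2'][2]-90)],['dn',(*s['s2'][:2],39,s['s2'][2]-90)]])
E
```

```text
s1 [686.5  66.6] 92.0 moved 0 err 49/417
s2 [576.2 185.6] 76.8 moved 0 err 27/462
s3 [576.   65.3] 89.7 moved 1 err 33/450
short [674.3 -61.8] 98.3 moved 0 err 33/278
bent [577.3 -58.3] -99.6 moved 0 err 39/469
chip [686.6 182.8] 69.6 moved 0 err 41/363
broken [ 683.3 -178.1] -91.0 moved 0 err 36/414
t 0.2 at [156.9 630.5 230.3] phi 76.0
mid [-1.41  -0.218  0.002] [-0.001  0.     0.4  ] rows>=5.7
mid2 [-1.073  0.112  0.25 ] [0.    0.    0.333] rows>=4.4
abv [-0.909 -0.154  0.2  ] [0.    0.    0.257] rows>=3.8
dn [0.    0.    0.505] [0. 0. 0.] rows>=2.0
```

```bash
python3 -m inch '0.5 -0.9 -0.14 0 0 0 0.25; 0.5 -0.9 -0.14 0 0 0 0.25; 0.5 -0.9 -0.14 0 0 0 0.25;0.5 -0.9 -0.14 0 0 0 0.25;0.5 -0.9 -0.14 0 0 0 0.25' 60; python3 - <<'E'
from plan import *
s={'s2':(576.2,185.6,76.8)}
emit([['mid2',(450,410,200,20)],['m3',(540,250,160,-5)],['abv',(*s['s2'][:2],140,s['s2'][2]-90)],['dn',(*s['s2'][:2],39,s['s2'][2]-90)]])
E
```

```text
time_s: 0.7
tool_pos: [331.3, 556.4, 230.8]
tool_rot: [[-0.799, 0.601, 0.003], [0.601, 0.799, -0.002], [-0.003, 0.0, -1.0]]
contact_force: [-0.6, -0.2, -0.2]
gripper_width: 42.7
finger_force: 0.0
t 0.7 at [331.3 556.4 230.8] phi 53.0
mid2 [-0.914 -0.228  0.157] [0.001 0.002 0.367] rows>=3.8
m3 [-0.906  0.149  0.2  ] [0.    0.    0.278] rows>=3.8
abv [-0.305  0.208  0.1  ] [0.    0.    0.091] rows>=1.5
dn [0.    0.    0.505] [0. 0. 0.] rows>=2.0
```

```bash
python3 -m inch '0.5 -0.914 -0.228 0.157 0 0 0.367;0.5 -0.914 -0.228 0.157 0 0 0.367;0.5 -0.914 -0.228 0.157 0 0 0.367;0.5 -0.914 -0.228 0.157 0 0 0.367;0.5 -0.914 -0.228 0.157 0 0 0.367' 60 >/dev/null; python3 -m inch '0.5 -0.906 0.149 0.2 0 0 0.278;0.5 -0.906 0.149 0.2 0 0 0.278;0.5 -0.906 0.149 0.2 0 0 0.278;0.5 -0.906 0.149 0.2 0 0 0.278;0.5 -0.906 0.149 0.2 0 0 0.278' >/dev/null; python3 -m inch '0.5 -0.3 0.21 0.1 0 0 0.09;0.5 -0.3 0.21 0.1 0 0 0.09;0.5 -0.3 0.21 0.1 0 0 0.09;0.5 -0.3 0.21 0.1 0 0 0.09'; python3 - <<'E'
from plan import *
emit([['abv',(576.2,185.6,140,-13.2)],['dn',(576.2,185.6,39,-13.2)]])
cv2.imwrite('pics/w1.png',optics.get_image('wrist')[:,:,::-1])
E
```

```text
time_s: 2.1
tool_pos: [572.8, 193.4, 139.2]
tool_rot: [[0.217, 0.976, -0.001], [0.976, -0.217, 0.0], [0.0, -0.001, -1.0]]
contact_force: [-0.2, 1.1, 0.6]
gripper_width: 43.1
finger_force: 0.0
t 2.1 at [572.8 193.4 139.2] phi -12.6
abv [-0.035  0.025 -0.004] [-0.001 -0.     0.007] rows>=0.2
dn [0.    0.    0.505] [0. 0. 0.] rows>=2.0
```

View pics/w1.png

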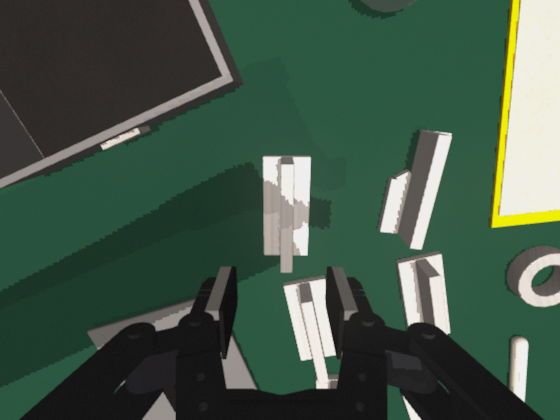

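The wrist view shows s2's rib vertical at about (287,214), 4 mm from the pad centre line and parallel to it. That agrees with the planned correction. Descending.

```bash
python3 -m inch '0.5 -0.02 0.024 0 0 0 0.007;0.5 -0.02 0.024 0.3 0 0 0.007;0.5 -0.02 0.024 0.5 0 0 0.007;0.5 -0.02 0.024 0.5 0 0 0.007;0 -0.02 0.024 0.5 0 0 0.007;0 -0.02 0.024 0.5 0 0 0.007;0 -0.02 0.024 0.5 0 0 0.007;0 -0.02 0.024 0.5 0 0 0.007;0 -0.02 0.024 0.5 0 0 0.007' 60; python3 -m inch '0 0 0 -0.25 0 0 0;0 0 0 -0.5 0 0 0;0 0 0 -0.5 0 0 0'; python3 - <<'E'
from plan import *
X,Y,P=slot(BOX,-45,0); print(X,Y,P)
emit([['m',((576+X)/2,(185+Y)/2,150,0)],['ab',(X,Y,140,P)],['dn',(X,Y,46,P)]])
E
```

```text
time_s: 3.05
tool_pos: [577.6, 187.7, 40.6]
tool_rot: [[0.229, 0.973, 0.001], [0.973, -0.229, 0.001], [0.001, 0.001, -1.0]]
contact_force: [-0.1, -0.5, -0.3]
gripper_width: -0.3
finger_force: 0.0
time_s: 3.35
tool_pos: [580.9, 188.2, 146.9]
tool_rot: [[0.23, 0.973, 0.01], [0.973, -0.23, 0.005], [0.007, 0.008, -1.0]]
contact_force: [0.4, 0.5, 0.8]
gripper_width: 0.2
finger_force: 0.0
419.0486854890697 332.9867942919852 9.740282517223996
t 3.35 at [580.9 188.2 146.9] phi -13.3
m [ 0.249 -0.487 -0.018] [ 0.006 -0.004 -0.148] rows>=2.2
ab [ 0.37  -0.392  0.05 ] [ 0.     0.    -0.108] rows>=2.2
dn [0.   0.   0.47] [0. 0. 0.] rows>=1.9
```

Nothing was gripped, so I'll check whether it was knocked away.

```bash
python3 - <<'E'
from plan import *
cv2.imwrite('pics/w2.png',optics.get_image('wrist')[:,:,::-1])
cv2.imwrite('pics/t2.png',cv2.resize(optics.get_image('top')[170:320,140:420,::-1],(800,428)))
E
```

```text
(no output)
```

View pics/w2.png

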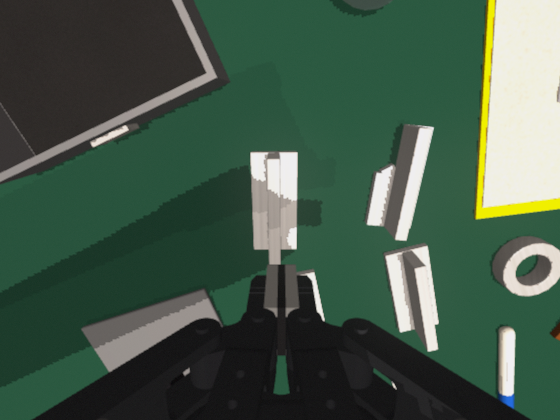

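View pics/t2.png

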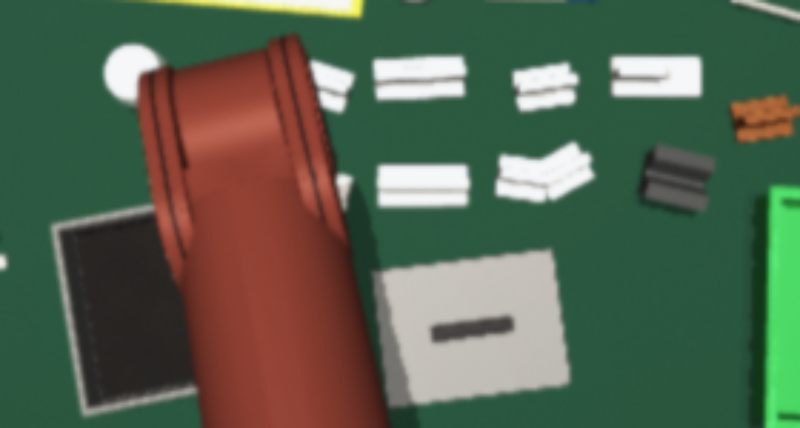

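The bracket hasn't moved and lies under the TCP, yet the fingers met nothing. I'll descend again with the fingers open and look before closing.

```bash
python3 - <<'E'
from plan import *
emit([['dn',(576.2,186,39,-13.2)]])
E
python3 -m inch '0.5 0 0 0 0 0 0;0.5 0 0 0 0 0 0;0.5 0 0 0 0 0 0;0.5 0 0 0.3 0 0 0;0.5 0 0 0.5 0 0 0;0.5 0 0 0.5 0 0 0;0.5 0 0 0.5 0 0 0' 60; python3 - <<'E'
from plan import *
a=optics.get_image('wrist')[:,:,::-1]; b=optics.get_image('scene')[130:340,180:460,::-1]
cv2.imwrite('pics/w3.png',cv2.hconcat([cv2.resize(a,(400,300)),cv2.resize(b,(400,300))]))
E
```

```text
t 3.45 at [577.9 187.8 141.3] phi -13.3
dn [-0.012 -0.007  0.511] [ 0.001 -0.002 -0.001] rows>=2.0
time_s: 4.15
tool_pos: [576.7, 186.9, 39.4]
tool_rot: [[0.23, 0.973, -0.002], [0.973, -0.23, -0.002], [-0.002, -0.001, -1.0]]
contact_force: [0.3, -0.2, 1.0]
gripper_width: 42.5
finger_force: 0.0
```

View pics/w3.png

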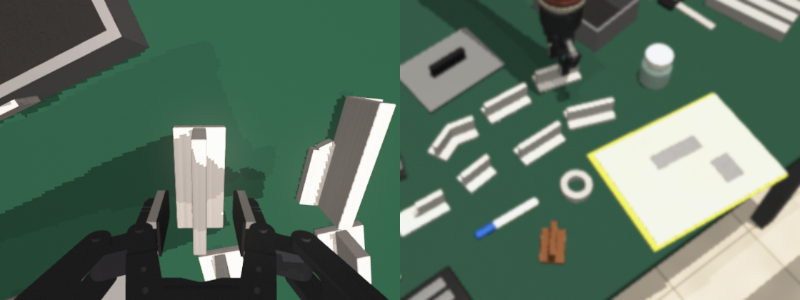

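Fingers straddle the rib correctly here. Closing step by step.

```bash
python3 -m inch '0.2 0 0 0 0 0 0;0.2 0 0 0 0 0 0;0.2 0 0 0 0 0 0' 60; python3 -m inch '0.05 0 0 0 0 0 0;0.05 0 0 0 0 0 0;0.05 0 0 0 0 0 0';python3 - <<'E'
from plan import *
a=optics.get_image('wrist')[:,:,::-1]; b=optics.get_image('scene')[150:225,250:350,::-1]
cv2.imwrite('pics/w4.png',cv2.hconcat([cv2.resize(a,(400,300)),cv2.resize(b,(400,300),interpolation=cv2.INTER_CUBIC)]))
E
```

```text
time_s: 4.55
tool_pos: [577.6, 187.7, 40.6]
tool_rot: [[0.229, 0.973, 0.001], [0.973, -0.229, 0.001], [0.001, 0.001, -1.0]]
contact_force: [-1.0, -0.5, 0.0]
gripper_width: 17.2
finger_force: 0.0
time_s: 4.85
tool_pos: [577.2, 187.6, 39.9]
tool_rot: [[0.229, 0.973, 0.0], [0.973, -0.229, 0.0], [0.0, 0.0, -1.0]]
contact_force: [-2.8, -0.7, 6.1]
gripper_width: 4.3
finger_force: 2.9
```

View pics/w4.png

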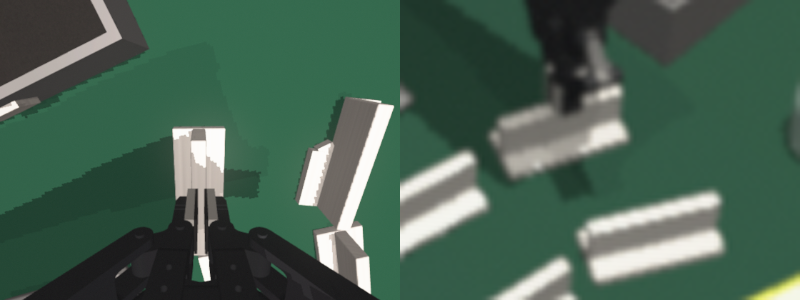

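The fingers look to be grazing the rib's top: 6 N upward, and no grip at z≈40. The tips are evidently higher than I took them to be, so I'll open, go lower in small steps and watch the force.

```bash
python3 -m inch '0.5 0 0 -0.02 0 0 0;0.5 0 0 -0.02 0 0 0;0.5 0 0 0 0 0 0;0.5 0 0 0.03 0 0 0;0.5 0 0 0.06 0 0 0;0.5 0 0 0.06 0 0 0' 60; python3 -m inch '0 0 0 0 0 0 0;0 0 0 0 0 0 0;0 0 0 0 0 0 0;0 0 0 0 0 0 0;0 0 0 0 0 0 0'
```

```text
time_s: 5.55
tool_pos: [576.2, 187.1, 26.0]
tool_rot: [[0.229, 0.973, -0.002], [0.973, -0.229, -0.001], [-0.001, -0.002, -1.0]]
contact_force: [0.6, -0.6, 1.0]
gripper_width: 42.5
finger_force: 0.0
time_s: 6.05
tool_pos: [577.1, 187.5, 27.6]
tool_rot: [[0.229, 0.973, 0.0], [0.973, -0.229, 0.0], [0.0, 0.0, -1.0]]
contact_force: [-0.6, -0.2, 1.3]
gripper_width: 8.2
finger_force: 62.2
```

Gripped (62 N). So the tips effectively sit about 20 mm higher than stated; I'll pick at z≈18 from here on. Lift and carry to box slot −45.

```bash
python3 -m inch '0 0 0 -0.2 0 0 0;0 0 0 -0.4 0 0 0;0 0 0 -0.6 0 0 0;0 0 0 -0.6 0 0 0'; python3 - <<'E'
from plan import *
X,Y,P=slot(BOX,-45,0); print(X,Y,P)
emit([['m',((576+X)/2,(186+Y)/2,150,-3)],['ab',(X,Y,150,P)],['dn',(X,Y,35,P)]])
E
```

```text
time_s: 6.45
tool_pos: [580.2, 188.0, 153.2]
tool_rot: [[0.23, 0.973, 0.008], [0.973, -0.23, 0.004], [0.006, 0.007, -1.0]]
contact_force: [-0.1, -0.0, -2.0]
gripper_width: 8.0
finger_force: 62.1
419.0486854890697 332.9867942919852 9.740282517223996
t 6.45 at [580.2 188.  153.2] phi -13.3
m [ 0.253 -0.484  0.014] [ 0.005 -0.003 -0.114] rows>=2.2
ab [ 0.346 -0.411  0.   ] [ 0.     0.    -0.142] rows>=2.2
dn [0.    0.    0.575] [0. 0. 0.] rows>=2.3
```

```bash
python3 -m inch '0 0.26 -0.47 0 0 0 -0.115;0 0.26 -0.47 0 0 0 -0.115;0 0.26 -0.47 0 0 0 -0.115;0 0.26 -0.47 0 0 0 -0.115' >/dev/null; python3 -m inch '0 0.346 -0.411 0 0 0 -0.142;0 0.346 -0.411 0 0 0 -0.142;0 0.346 -0.411 0 0 0 -0.142;0 0.346 -0.411 0 0 0 -0.142;0 0.346 -0.411 0 0 0 -0.142;0 0.346 -0.411 0 0 0 -0.142'; python3 - <<'E'
from plan import *
X,Y,P=slot(BOX,-45,0)
emit([['dn',(X,Y,35,P)]])
cv2.imwrite('pics/w5.png',optics.get_image('wrist')[:,:,::-1])
E
```

```text
time_s: 7.45
tool_pos: [420.6, 331.1, 147.3]
tool_rot: [[-0.168, 0.986, 0.001], [0.986, 0.168, -0.001], [-0.001, 0.0, -1.0]]
contact_force: [0.1, -0.6, -1.4]
gripper_width: 8.0
finger_force: 62.1
t 7.45 at [420.6 331.1 147.3] phi 9.7
dn [ 0.011 -0.006  0.562] [ 0.     0.    -0.001] rows>=2.2
```

View pics/w5.png

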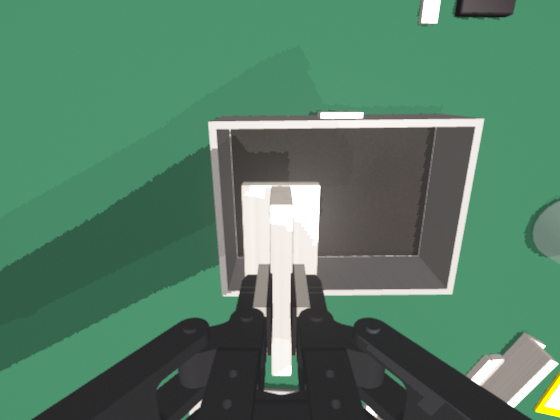

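Wrist view: the bracket hangs square to the box, slightly left of its middle as planned. Lowering it now.

```bash
python3 -m inch '0 0.011 -0.006 0 0 0 0;0 0.011 -0.006 0.2 0 0 0;0 0.011 -0.006 0.4 0 0 0;0 0.011 -0.006 0.54 0 0 0;0 0.011 -0.006 0.565 0 0 0;0 0.011 -0.006 0.565 0 0 0'; python3 -m inch '0.25 0 0 0 0 0 0;0.25 0 0 0 0 0 0;0.25 0 0 0 0 0 0;0.25 0 0 -0.25 0 0 0;0.25 0 0 -0.5 0 0 0;0.25 0 0 -0.5 0 0 0'; python3 - <<'E'
from plan import *
s=seen(['s1','s3','short','chip','bent','broken']); x,y,t=s['s3']
emit([['m',(520,190,140,4)],['ab',(x,y,130,wrap(t-90))],['dn',(x,y,18,wrap(t-90))]])
E
```

```text
time_s: 8.1
tool_pos: [417.1, 333.9, 33.9]
tool_rot: [[-0.171, 0.985, -0.001], [0.985, 0.171, -0.002], [-0.001, -0.002, -1.0]]
contact_force: [-0.7, 1.0, -1.5]
gripper_width: 8.2
finger_force: 62.1
time_s: 8.7
tool_pos: [420.5, 337.3, 141.4]
tool_rot: [[-0.171, 0.985, 0.007], [0.985, 0.171, 0.008], [0.007, 0.008, -1.0]]
contact_force: [0.2, 0.9, -0.6]
gripper_width: 21.9
finger_force: 0.0
s1 [686.3  66.6] 91.8 moved 0 err 49/418
s3 [576.   65.3] 89.7 moved 1 err 33/450
short [674.3 -61.8] 98.3 moved 0 err 33/278
chip [686.7 182.9] 69.6 moved 0 err 40/363
bent [577.3 -58.3] -99.6 moved 0 err 39/470
broken [ 683.5 -178.1] -91.1 moved 0 err 36/415
t 8.75 at [419.2 336.5 138.4] phi 9.9
m [-0.808  0.371 -0.01 ] [ 0.003 -0.003  0.065] rows>=3.6
ab [-0.641  0.236  0.05 ] [0.    0.    0.048] rows>=2.7
dn [0.   0.   0.56] [0. 0. 0.] rows>=2.2
```

```bash
python3 -m inch '0.5 -0.8 0.37 0 0 0 0.065;0.5 -0.8 0.37 0 0 0 0.065;0.5 -0.8 0.37 0 0 0 0.065;0.5 -0.8 0.37 0 0 0 0.065' 60 >/dev/null; python3 -m inch '0.5 -0.64 0.24 0 0 0 0.05;0.5 -0.64 0.24 0 0 0 0.05;0.5 -0.64 0.24 0 0 0 0.05;0.5 -0.64 0.24 0 0 0 0.05;0.5 -0.64 0.24 0 0 0 0.05;0.5 -0.64 0.24 0 0 0 0.05' >/dev/null; python3 - <<'E'
from plan import *
emit([['dn',(576,65.3,18,-.3)]])
E
```

```text
t 9.75 at [573.9  67.  133.8] phi -0.4
dn [-0.008  0.011  0.579] [-0.001 -0.    -0.001] rows>=2.3
```

```bash
python3 -m inch '0.5 -0.008 0.01 0.2 0 0 0;0.5 -0.008 0.01 0.4 0 0 0;0.5 -0.008 0.01 0.54 0 0 0;0.5 -0.008 0.01 0.575 0 0 0;0.5 -0.008 0.01 0.575 0 0 0;0 -0.008 0.01 0.575 0 0 0;0 -0.008 0.01 0.575 0 0 0;0 -0.008 0.01 0.575 0 0 0;0 -0.008 0.01 0.575 0 0 0;0 -0.008 0.01 0.575 0 0 0'; python3 -m inch '0 0 0 -0.2 0 0 0;0 0 0 -0.4 0 0 0;0 0 0 -0.65 0 0 0;0 0 0 -0.65 0 0 0' | grep -E 'tool_pos|width|finger'; python3 - <<'E'
from plan import *
X,Y,P=slot(BOX,0,0)
emit([['m',(520,195,148,5)],['ab',(X,Y,148,P)],['dn',(X,Y,25,P)]])
E
```

```text
time_s: 10.75
tool_pos: [577.8, 64.4, 21.3]
tool_rot: [[0.008, 1.0, 0.003], [1.0, -0.008, 0.001], [0.001, 0.003, -1.0]]
contact_force: [-1.5, 0.7, 7.5]
gripper_width: 8.4
finger_force: 60.8
tool_pos: [580.5, 64.0, 156.8]
gripper_width: 8.4
finger_force: 59.6
t 11.15 at [580.5  64.  156.8] phi -0.5
m [ 0.652 -0.309  0.043] [ 0.007 -0.002 -0.061] rows>=2.9
ab [ 0.75  -0.218  0.   ] [ 0.     0.    -0.053] rows>=3.1
dn [0.    0.    0.615] [0. 0. 0.] rows>=2.5
```

```bash
python3 -m inch '0 0.64 -0.3 0 0 0 -0.06;0 0.64 -0.3 0 0 0 -0.06;0 0.64 -0.3 0 0 0 -0.06;0 0.64 -0.3 0 0 0 -0.06;0 0.64 -0.3 0 0 0 -0.06' >/dev/null; python3 -m inch '0 0.75 -0.21 0 0 0 -0.053;0 0.75 -0.21 0 0 0 -0.053;0 0.75 -0.21 0 0 0 -0.053;0 0.75 -0.21 0 0 0 -0.053;0 0.75 -0.21 0 0 0 -0.053;0 0.75 -0.21 0 0 0 -0.053' >/dev/null; python3 - <<'E'
from plan import *
X,Y,P=slot(BOX,0,0)
emit([['dn',(X,Y,28,P)]])
E
```

```text
t 12.25 at [464.3 335.9 149.4] phi 9.5
dn [ 0.024 -0.001  0.607] [ 0.     0.001 -0.002] rows>=2.4
```

```bash
python3 -m inch '0 0.024 -0.002 0 0 0 0;0 0.024 -0.002 0.2 0 0 0;0 0.024 -0.002 0.4 0 0 0;0 0.024 -0.002 0.55 0 0 0;0 0.024 -0.002 0.605 0 0 0;0 0.024 -0.002 0.605 0 0 0'; python3 -m inch '0.25 0 0 0 0 0 0;0.25 0 0 0 0 0 0;0.25 0 0 0 0 0 0;0.25 0 0 -0.25 0 0 0;0.25 0 0 -0.53 0 0 0;0.25 0 0 -0.53 0 0 0' | grep width; python3 - <<'E'
from plan import *
s=seen(['s1','short','chip','bent','broken']); x,y,t=s['s1']
emit([['m',(575,200,135,4)],['ab',(x,y,135,wrap(t-90))],['dn',(x,y,23,wrap(t-90))]])
E
```

```text
time_s: 12.85
tool_pos: [461.9, 341.6, 28.0]
tool_rot: [[-0.167, 0.986, -0.001], [0.986, 0.167, -0.002], [-0.001, -0.001, -1.0]]
contact_force: [-0.6, -1.2, -1.4]
gripper_width: 8.7
finger_force: 60.6
gripper_width: 21.3
s1 [689.4  94.6] 84.7 moved 28 err 360/701
short [674.4 -61.8] 98.2 moved 0 err 33/280
chip [703.2 152.7] 67.6 moved 34 err 128/443
bent [577.3 -58.4] -99.6 moved 0 err 39/472
broken [ 683.5 -178.1] -91.2 moved 0 err 35/417
t 13.5 at [463.9 344.6 139.5] phi 9.7
m [-0.806  0.426  0.021] [ 0.004 -0.003  0.063] rows>=3.6
ab [-0.566  0.534  0.   ] [0.    0.    0.104] rows>=3.1
dn [0.   0.   0.56] [0. 0. 0.] rows>=2.2
```

```bash
python3 - <<'E'
from cell import optics
import cv2
im=optics.get_image('top')[:,:,::-1]; cv2.imwrite('pics/raw13.png',im)
cv2.imwrite('pics/t6.png',cv2.resize(im[175:255,140:340],(800,320),interpolation=cv2.INTER_CUBIC))
E
```

```text
(no output)
```

View pics/t6.png

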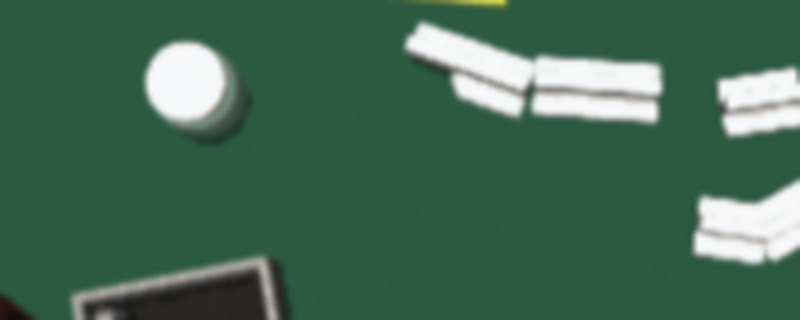

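The chipped bracket has been knocked against s1 and they touch at crop (533,85). I'll fit both jointly.

```bash
python3 - <<'E'
from plan import *
im=cv2.imread('pics/raw13.png'); x0,y0,w,h=235,172,80,40
a=np.clip((im[y0:y0+h,x0:x0+w].astype(np.float32).min(2)-70)/155,0,1)
a[:8,:25]=0
a[:, 78:]=0
def fn(q): return np.abs(np.maximum(sil(M['chip'],q[:3]*[10,10,.2],x0,y0,w,h),sil(M['sound'],q[3:]*[10,10,.2],x0,y0,w,h))-a).sum()
pc=back(140+468/4,175+68/4,20); ps=back(140+598/4,175+90/4,20)
q0=np.array([pc[0]/10,pc[1]/10,np.radians(69)/.2,ps[0]/10,ps[1]/10,np.radians(86)/.2])
S=np.vstack([q0]+[q0+np.eye(6)[i]*.8 for i in range(6)])
r=minimize(fn,q0,method='Nelder-Mead',options=dict(initial_simplex=S,maxiter=1500)); r=minimize(fn,r.x,method='Nelder-Mead')
q=r.x*np.tile([10,10,.2],2); print(r.fun,a.sum(),q.round(2),np.degrees(q[[2,5]]))
x,y,t=q[3],q[4],np.degrees(q[5])
emit([['m',(575,205,135,3)],['ab',(x,y,135,t-90)],['dn',(x,y,23,t-90)]])
E
```

```text
102.08547973632812 786.2129 [703.11 152.64   1.18 686.11  59.65   1.48] [67.54507283 84.58992752]
t 13.55 at [462.7 343.9 136.9] phi 9.7
m [-0.779  0.436  0.009] [ 0.002 -0.002  0.074] rows>=3.6
ab [-0.755  0.517  0.   ] [0.    0.    0.093] rows>=3.7
dn [0.   0.   0.56] [0. 0. 0.] rows>=2.2
```

```bash
python3 -m inch '0.5 -0.78 0.436 0 0 0 0.074;0.5 -0.78 0.436 0 0 0 0.074;0.5 -0.78 0.436 0 0 0 0.074;0.5 -0.78 0.436 0 0 0 0.074' 60 >/dev/null; python3 -m inch '0.5 -0.755 0.517 0 0 0 0.093;0.5 -0.755 0.517 0 0 0 0.093;0.5 -0.755 0.517 0 0 0 0.093;0.5 -0.755 0.517 0 0 0 0.093;0.5 -0.755 0.517 0 0 0 0.093;0.5 -0.755 0.517 0 0 0 0.093;0.5 -0.755 0.517 0 0 0 0.093' >/dev/null; python3 - <<'E'
from plan import *
emit([['dn',(686.1,59.7,23,-5.4)]])
cv2.imwrite('pics/w7.png',optics.get_image('wrist')[:,:,::-1])
E
```

```text
t 14.65 at [684.2  59.9 133.2] phi -5.3
dn [-0.     0.011  0.551] [-0.001 -0.     0.002] rows>=2.2
```

View pics/w7.png

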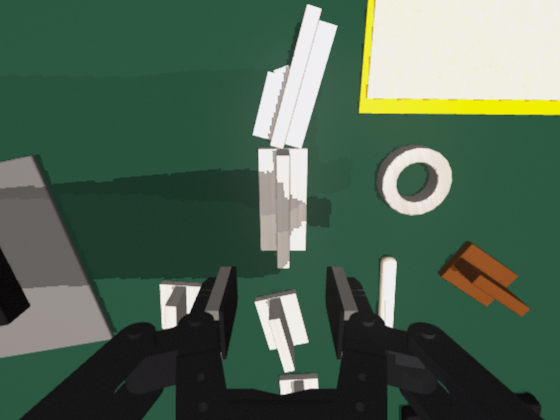

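The rib is centred at (283,210) and parallel to the pads. The chip lies just ahead at (300,80), clear of the fingers. Picking.

```bash
python3 -m inch '0.5 0 0.008 0.2 0 0 0;0.5 0 0.008 0.4 0 0 0;0.5 0 0.008 0.52 0 0 0;0.5 0 0.008 0.545 0 0 0;0.5 0 0.008 0.545 0 0 0;0 0 0.008 0.545 0 0 0;0 0 0.008 0.545 0 0 0;0 0 0.008 0.545 0 0 0;0 0 0.008 0.545 0 0 0;0 0 0.008 0.545 0 0 0'; python3 -m inch '0 0 0 -0.2 0 0 0;0 0 0 -0.4 0 0 0;0 0 0 -0.63 0 0 0;0 0 0 -0.63 0 0 0;0 0 0 -0.63 0 0 0' | grep -E 'tool_pos|width|finger'; python3 - <<'E'
from plan import *
X,Y,P=slot(BOX,45,0)
emit([['m',(598,205,148,2)],['ab',(X,Y,148,P)],['dn',(X,Y,30,P)]])
E
```

```text
time_s: 15.7
tool_pos: [687.9, 58.7, 27.4]
tool_rot: [[0.093, 0.996, 0.003], [0.996, -0.093, 0.001], [0.001, 0.003, -1.0]]
contact_force: [-1.3, 0.5, 8.2]
gripper_width: 8.1
finger_force: 60.9
tool_pos: [687.4, 58.4, 153.0]
gripper_width: 8.2
finger_force: 59.8
t 16.2 at [687.4  58.4 153. ] phi -5.3
m [ 0.688 -0.513  0.025] [ 0.002 -0.001 -0.081] rows>=3.4
ab [ 0.731 -0.426  0.   ] [ 0.     0.    -0.086] rows>=3.4
dn [0.   0.   0.59] [0. 0. 0.] rows>=2.4
```

```bash
python3 -m inch '0 0.685 -0.51 0 0 0 -0.08;0 0.685 -0.51 0 0 0 -0.08;0 0.685 -0.51 0 0 0 -0.08;0 0.685 -0.51 0 0 0 -0.08;0 0.685 -0.51 0 0 0 -0.08' >/dev/null; python3 -m inch '0 0.731 -0.426 0 0 0 -0.086;0 0.731 -0.426 0 0 0 -0.086;0 0.731 -0.426 0 0 0 -0.086;0 0.731 -0.426 0 0 0 -0.086;0 0.731 -0.426 0 0 0 -0.086;0 0.731 -0.426 0 0 0 -0.086;0 0.731 -0.426 0 0 0 -0.086' >/dev/null; python3 - <<'E'
from plan import *
X,Y,P=slot(BOX,45,0)
emit([['dn',(X,Y,33,P)]])
E
```

```text
t 17.4 at [509.  345.5 150.8] phi 9.5
dn [ 0.015 -0.004  0.589] [-0.     0.001 -0.003] rows>=2.4
```

```bash
python3 -m inch '0 0.015 -0.004 0 0 0 0;0 0.015 -0.004 0.2 0 0 0;0 0.015 -0.004 0.4 0 0 0;0 0.015 -0.004 0.54 0 0 0;0 0.015 -0.004 0.587 0 0 0;0 0.015 -0.004 0.587 0 0 0'; python3 -m inch '0.25 0 0 0 0 0 0;0.25 0 0 0 0 0 0;0.25 0 0 0 0 0 0;0.25 0 0 -0.25 0 0 0;0.25 0 0 -0.5 0 0 0;0.25 0 0 -0.5 0 0 0' | grep width; python3 - <<'E'
from plan import *
A['chip']=['chip',703.1,152.6,67.5]
s=seen(['short','chip','bent','broken']); x,y,t=s['chip']
emit([['m',(605,250,135,-5)],['ab',(x,y,135,wrap(t-90))],['dn',(x,y,25,wrap(t-90))]])
E
```

```text
time_s: 18.0
tool_pos: [506.9, 349.3, 34.0]
tool_rot: [[-0.165, 0.986, -0.001], [0.986, 0.165, -0.001], [-0.001, -0.001, -1.0]]
contact_force: [0.4, 1.2, -0.5]
gripper_width: 7.7
finger_force: 59.8
gripper_width: 21.7
short [674.3 -61.4] 98.4 moved 0 err 32/281
chip [702.8 152.3] 67.7 moved 0 err 43/359
bent [577.2 -58.2] -99.2 moved 0 err 40/473
broken [ 683.5 -178.1] -91.1 moved 0 err 34/418
t 18.65 at [508.9 351.8 138.4] phi 9.6
m [-0.582  0.389  0.017] [ 0.004 -0.003  0.162] rows>=2.8
ab [-0.444  0.53   0.   ] [0.    0.    0.192] rows>=2.8
dn [0.   0.   0.55] [0. 0. 0.] rows>=2.2
```

```bash
python3 -m inch '0.5 -0.58 0.39 0 0 0 0.16;0.5 -0.58 0.39 0 0 0 0.16;0.5 -0.58 0.39 0 0 0 0.16;0.5 -0.58 0.39 0 0 0 0.16' 60 >/dev/null; python3 -m inch '0.5 -0.444 0.53 0 0 0 0.19;0.5 -0.444 0.53 0 0 0 0.19;0.5 -0.444 0.53 0 0 0 0.19;0.5 -0.444 0.53 0 0 0 0.19;0.5 -0.444 0.53 0 0 0 0.19;0.5 -0.444 0.53 0 0 0 0.19;0.5 -0.444 0.53 0 0 0 0.19' >/dev/null; python3 - <<'E'
from plan import *
emit([['dn',(702.8,152.3,24,-22.3)]])
E
```

```text
t 19.75 at [700.3 153.7 133.8] phi -21.8
dn [-0.002  0.015  0.549] [-0.001 -0.     0.006] rows>=2.2
```

```bash
python3 -m inch '0.5 -0.002 0.013 0.2 0 0 0.006;0.5 -0.002 0.013 0.4 0 0 0.006;0.5 -0.002 0.013 0.52 0 0 0.006;0.5 -0.002 0.013 0.545 0 0 0.006;0.5 -0.002 0.013 0.545 0 0 0.006;0 -0.002 0.013 0.545 0 0 0.006;0 -0.002 0.013 0.545 0 0 0.006;0 -0.002 0.013 0.545 0 0 0.006;0 -0.002 0.013 0.545 0 0 0.006;0 -0.002 0.013 0.545 0 0 0.006'; python3 -m inch '0 0 0 -0.2 0 0 0;0 0 0 -0.4 0 0 0;0 0 0 -0.65 0 0 0;0 0 0 -0.65 0 0 0;0 0 0 -0.65 0 0 0' | grep -E 'tool_pos|width|finger'; python3 - <<'E'
from plan import *
X,Y,P=slot(BIN,-77,0)
emit([['m',(640,-10,155,-15)],['m2',(520,-165,155,-10)],['ab',(X,Y,155,P)],['dn',(X,Y,33,P)]])
E
```

```text
time_s: 20.75
tool_pos: [704.6, 150.7, 27.2]
tool_rot: [[0.382, 0.924, 0.003], [0.924, -0.382, 0.001], [0.002, 0.002, -1.0]]
contact_force: [-0.3, -0.1, 7.9]
gripper_width: 8.3
finger_force: 62.4
tool_pos: [704.3, 150.5, 157.0]
gripper_width: 8.0
finger_force: 61.3
t 21.25 at [704.3 150.5 157. ] phi -22.4
m [-0.864  0.009  0.008] [ 0.002 -0.001 -0.083] rows>=3.5
m2 [-0.904 -0.379  0.   ] [ 0.     0.    -0.056] rows>=3.9
ab [-1.011 -0.611  0.   ] [ 0.    0.   -0.06] rows>=4.7
dn [0.   0.   0.61] [0. 0. 0.] rows>=2.4
```

```bash
python3 -m inch '0 -0.864 0.01 0 0 0 -0.083;0 -0.864 0.01 0 0 0 -0.083;0 -0.864 0.01 0 0 0 -0.083;0 -0.864 0.01 0 0 0 -0.083;0 -0.864 0.01 0 0 0 -0.083' >/dev/null; python3 -m inch '0 -0.904 -0.379 0 0 0 -0.056;0 -0.904 -0.379 0 0 0 -0.056;0 -0.904 -0.379 0 0 0 -0.056;0 -0.904 -0.379 0 0 0 -0.056;0 -0.904 -0.379 0 0 0 -0.056' >/dev/null;  python3 -m inch '0 -0.98 -0.6 0 0 0 -0.06;0 -0.98 -0.6 0 0 0 -0.06;0 -0.98 -0.6 0 0 0 -0.06;0 -0.98 -0.6 0 0 0 -0.06;0 -0.98 -0.6 0 0 0 -0.06;0 -0.98 -0.6 0 0 0 -0.06;0 -0.98 -0.6 0 0 0 -0.06;0 -0.98 -0.6 0 0 0 -0.06' >/dev/null; python3 - <<'E'
from plan import *
X,Y,P=slot(BIN,-77,0)
emit([['dn',(X,Y,36,P)]])
cv2.imwrite('pics/w8.png',optics.get_image('wrist')[:,:,::-1])
E
```

```text
t 23.05 at [ 368.6 -336.1  154.6] phi -4.4
dn [-0.035 -0.017  0.593] [-0.001 -0.     0.002] rows>=2.4
```

View pics/w8.png

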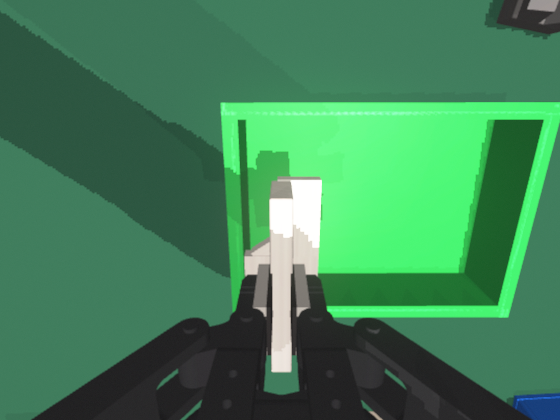

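The bracket hangs parallel to the bin, and the left inner wall is about 31 mm from the rib. I'll lower it without the sideways correction.

```bash
python3 -m inch '0 -0.035 0 0 0 0 0;0 -0.035 0 0.2 0 0 0;0 -0.035 0 0.4 0 0 0;0 -0.035 0 0.54 0 0 0;0 -0.035 0 0.59 0 0 0;0 -0.035 0 0.59 0 0 0'; python3 -m inch '0.2 0 0 0 0 0 0;0.2 0 0 0 0 0 0;0.2 0 0 0 0 0 0;0.2 0 0 -0.25 0 0 0;0.2 0 0 -0.5 0 0 0;0.2 0 0 -0.5 0 0 0' | grep width; python3 - <<'E'
from plan import *
s=seen(['short','bent','broken']); x,y,t=s['broken']
x+=-21*np.cos(np.radians(t)); y+=-21*np.sin(np.radians(t)); print(x,y)
emit([['m',(525,-250,135,-2)],['ab',(x,y,135,wrap(t-90))],['dn',(x,y,25,wrap(t-90))]])
E
```

```text
time_s: 23.7
tool_pos: [366.4, -344.3, 36.2]
tool_rot: [[0.078, 0.997, -0.003], [0.997, -0.078, 0.0], [0.0, -0.003, -1.0]]
contact_force: [-0.9, -0.6, -1.2]
gripper_width: 8.0
finger_force: 61.2
gripper_width: 17.3
short [674.4 -61.8] 98.2 moved 0 err 33/280
bent [577.3 -58.4] -99.6 moved 0 err 39/473
broken [ 683.4 -178.1] -91.2 moved 0 err 35/417
683.8444839828143 -157.14025545323037
t 24.35 at [ 369.  -345.9  140.7] phi -4.5
m [0.539 0.74  0.033] [ 0.005  0.001 -0.028] rows>=3.7
ab [0.492 0.778 0.   ] [ 0.     0.    -0.009] rows>=3.7
dn [0.   0.   0.55] [0. 0. 0.] rows>=2.2
```

```bash
python3 -m inch '0.5 0.54 0.74 0 0 0 -0.028;0.5 0.54 0.74 0 0 0 -0.028;0.5 0.54 0.74 0 0 0 -0.028;0.5 0.54 0.74 0 0 0 -0.028;0.5 0.54 0.74 0 0 0 -0.028' 60 >/dev/null; python3 -m inch '0.5 0.49 0.78 0 0 0 -0.01;0.5 0.49 0.78 0 0 0 -0.01;0.5 0.49 0.78 0 0 0 -0.01;0.5 0.49 0.78 0 0 0 -0.01;0.5 0.49 0.78 0 0 0 -0.01;0.5 0.49 0.78 0 0 0 -0.01;0.5 0.49 0.78 0 0 0 -0.01' >/dev/null; python3 - <<'E'
from plan import *
emit([['dn',(683.8,-157.1,25,-1.2)]])
E
```

```text
t 25.55 at [ 681.  -157.8  136.8] phi -1.2
dn [0.004 0.015 0.559] [-0.001  0.    -0.   ] rows>=2.2
```

```bash
python3 -m inch '0.5 0.004 0.013 0.2 0 0 0;0.5 0.004 0.013 0.4 0 0 0;0.5 0.004 0.013 0.53 0 0 0;0.5 0.004 0.013 0.555 0 0 0;0.5 0.004 0.013 0.555 0 0 0;0 0.004 0.013 0.555 0 0 0;0 0.004 0.013 0.555 0 0 0;0 0.004 0.013 0.555 0 0 0;0 0.004 0.013 0.555 0 0 0;0 0.004 0.013 0.555 0 0 0'; python3 -m inch '0 0 0 -0.2 0 0 0;0 0 0 -0.4 0 0 0;0 0 0 -0.65 0 0 0;0 0 0 -0.65 0 0 0;0 0 0 -0.65 0 0 0' | grep -E 'tool_pos|width|finger'; python3 - <<'E'
from plan import *
X,Y,P=slot(BIN,-32,21)
emit([['m',(545,-240,155,-3)],['ab',(X,Y,155,P)],['dn',(X,Y,33,P)]])
E
```

```text
time_s: 26.55
tool_pos: [685.8, -155.7, 28.0]
tool_rot: [[0.019, 1.0, 0.002], [1.0, -0.019, -0.0], [-0.0, 0.002, -1.0]]
contact_force: [-1.8, 0.5, 7.7]
gripper_width: 7.9
finger_force: 60.7
tool_pos: [685.7, -155.5, 157.8]
gripper_width: 8.0
finger_force: 59.5
t 27.05 at [ 685.7 -155.5  157.8] phi -1.1
m [-0.436 -0.695  0.012] [ 0.002 -0.     0.021] rows>=3.3
ab [-0.462 -0.646  0.   ] [0.    0.    0.018] rows>=3.2
dn [0.   0.   0.61] [0. 0. 0.] rows>=2.4
```

```bash
python3 -m inch '0 -0.435 -0.695 0 0 0 0.02;0 -0.435 -0.695 0 0 0 0.02;0 -0.435 -0.695 0 0 0 0.02;0 -0.435 -0.695 0 0 0 0.02;0 -0.435 -0.695 0 0 0 0.02' >/dev/null; python3 -m inch '0 -0.46 -0.64 0 0 0 0.02;0 -0.46 -0.64 0 0 0 0.02;0 -0.46 -0.64 0 0 0 0.02;0 -0.46 -0.64 0 0 0 0.02;0 -0.46 -0.64 0 0 0 0.02;0 -0.46 -0.64 0 0 0 0.02;0 -0.46 -0.64 0 0 0 0.02' >/dev/null; python3 - <<'E'
from plan import *
X,Y,P=slot(BIN,-32,21)
emit([['dn',(X,Y,36,P)]])
E
```

```text
t 28.25 at [ 413.6 -323.6  155.7] phi -4.5
dn [-0.01  -0.011  0.599] [-0.     0.     0.001] rows>=2.4
```

```bash
python3 -m inch '0 -0.01 -0.005 0 0 0 0;0 -0.01 -0.005 0.2 0 0 0;0 -0.01 -0.005 0.4 0 0 0;0 -0.01 -0.005 0.54 0 0 0;0 -0.01 -0.005 0.595 0 0 0;0 -0.01 -0.005 0.595 0 0 0'; python3 -m inch '0.2 0 0 0 0 0 0;0.2 0 0 0 0 0 0;0.2 0 0 0 0 0 0;0.2 0 0 -0.25 0 0 0;0.2 0 0 -0.5 0 0 0;0.2 0 0 -0.5 0 0 0' | grep width; python3 - <<'E'
from plan import *
s=seen(['short','bent']); x,y,t=s['short']
emit([['m',(540,-200,135,2)],['ab',(x,y,135,wrap(t-90))],['dn',(x,y,25,wrap(t-90))]])
E
```

```text
time_s: 28.85
tool_pos: [410.1, -326.4, 36.0]
tool_rot: [[0.081, 0.997, -0.003], [0.997, -0.081, 0.0], [0.0, -0.003, -1.0]]
contact_force: [-0.8, -0.6, -0.5]
gripper_width: 8.0
finger_force: 59.6
gripper_width: 17.0
short [674.5 -61.5] 98.0 moved 0 err 32/283
bent [577.  -58.2] -100.0 moved 0 err 41/476
t 29.5 at [ 412.7 -328.3  140.8] phi -4.7
m [0.691 0.582 0.032] [ 0.005  0.001 -0.074] rows>=3.6
ab [0.669 0.696 0.   ] [ 0.     0.    -0.067] rows>=3.9
dn [0.   0.   0.55] [0. 0. 0.] rows>=2.2
```

```bash
python3 -m inch '0.5 0.69 0.585 0 0 0 -0.074;0.5 0.69 0.585 0 0 0 -0.074;0.5 0.69 0.585 0 0 0 -0.074;0.5 0.69 0.585 0 0 0 -0.074;0.5 0.69 0.585 0 0 0 -0.074' 60 >/dev/null; python3 -m inch '0.5 0.67 0.696 0 0 0 -0.066;0.5 0.67 0.696 0 0 0 -0.066;0.5 0.67 0.696 0 0 0 -0.066;0.5 0.67 0.696 0 0 0 -0.066;0.5 0.67 0.696 0 0 0 -0.066;0.5 0.67 0.696 0 0 0 -0.066;0.5 0.67 0.696 0 0 0 -0.066' >/dev/null; python3 - <<'E'
from plan import *
emit([['dn',(674.4,-61.7,25,8.2)]])
E
```

```text
t 30.7 at [672.2 -62.1 136.7] phi 7.8
dn [0.001 0.012 0.559] [-0.001  0.    -0.005] rows>=2.2
```

```bash
python3 -m inch '0.5 0 0.01 0.2 0 0 -0.004;0.5 0 0.01 0.4 0 0 -0.004;0.5 0 0.01 0.53 0 0 -0.004;0.5 0 0.01 0.555 0 0 -0.004;0.5 0 0.01 0.555 0 0 -0.004;0 0 0.01 0.555 0 0 -0.004;0 0 0.01 0.555 0 0 -0.004;0 0 0.01 0.555 0 0 -0.004;0 0 0.01 0.555 0 0 -0.004;0 0 0.01 0.555 0 0 -0.004'; python3 -m inch '0 0 0 -0.2 0 0 0;0 0 0 -0.4 0 0 0;0 0 0 -0.65 0 0 0;0 0 0 -0.65 0 0 0;0 0 0 -0.65 0 0 0' | grep -E 'tool_pos|width|finger'; python3 - <<'E'
from plan import *
X,Y,P=slot(BIN,12,0)
emit([['m',(560,-205,155,2)],['ab',(X,Y,155,P)],['dn',(X,Y,33,P)]])
E
```

```text
time_s: 31.7
tool_pos: [676.3, -60.3, 28.1]
tool_rot: [[-0.144, 0.99, 0.003], [0.99, 0.144, -0.0], [-0.0, 0.003, -1.0]]
contact_force: [-1.3, -0.3, 7.2]
gripper_width: 8.2
finger_force: 61.9
tool_pos: [675.9, -60.0, 158.0]
gripper_width: 8.2
finger_force: 60.9
t 32.2 at [675.9 -60.  158. ] phi 8.3
m [-0.634 -0.678  0.012] [ 0.002 -0.     0.07 ] rows>=3.7
ab [-0.706 -0.559  0.   ] [0.    0.    0.073] rows>=3.6
dn [0.   0.   0.61] [0. 0. 0.] rows>=2.4
```

```bash
python3 -m inch '0 -0.63 -0.675 0 0 0 0.07;0 -0.63 -0.675 0 0 0 0.07;0 -0.63 -0.675 0 0 0 0.07;0 -0.63 -0.675 0 0 0 0.07;0 -0.63 -0.675 0 0 0 0.07' >/dev/null; python3 -m inch '0 -0.706 -0.559 0 0 0 0.073;0 -0.706 -0.559 0 0 0 0.073;0 -0.706 -0.559 0 0 0 0.073;0 -0.706 -0.559 0 0 0 0.073;0 -0.706 -0.559 0 0 0 0.073;0 -0.706 -0.559 0 0 0 0.073;0 -0.706 -0.559 0 0 0 0.073' >/dev/null; python3 - <<'E'
from plan import *
X,Y,P=slot(BIN,12,0)
emit([['dn',(X,Y,36,P)]])
E
```

```text
t 33.4 at [ 453.5 -347.5  155.2] phi -4.5
dn [-0.013  0.001  0.596] [-0.001 -0.     0.001] rows>=2.4
```

```bash
python3 -m inch '0 -0.01 0 0 0 0 0;0 -0.01 0 0.2 0 0 0;0 -0.01 0 0.4 0 0 0;0 -0.01 0 0.54 0 0 0;0 -0.01 0 0.595 0 0 0;0 -0.01 0 0.595 0 0 0'; python3 -m inch '0.2 0 0 0 0 0 0;0.2 0 0 0 0 0 0;0.2 0 0 0 0 0 0;0.2 0 0 -0.25 0 0 0;0.2 0 0 -0.5 0 0 0;0.2 0 0 -0.5 0 0 0' | grep width; python3 - <<'E'
from plan import *
s=seen(['bent']); x,y,t=s['bent']
x+=-22*np.cos(np.radians(t)); y+=-22*np.sin(np.radians(t)); print(x,y,wrap(t-90))
emit([['m',(515,-195,135,-7)],['ab',(x,y,135,wrap(t-90))],['dn',(x,y,25,wrap(t-90))]])
E
```

```text
time_s: 34.0
tool_pos: [452.2, -350.2, 35.9]
tool_rot: [[0.079, 0.997, -0.002], [0.997, -0.079, 0.001], [0.001, -0.003, -1.0]]
contact_force: [-0.2, -0.2, -0.4]
gripper_width: 8.3
finger_force: 60.8
gripper_width: 17.2
bent [577.3 -58.2] -99.6 moved 0 err 40/477
580.9709147627045 -36.50781002398692 -9.644467542395802
t 34.65 at [ 454.4 -352.6  141.1] phi -4.6
m [0.81  0.238 0.03 ] [0.004 0.001 0.027] rows>=3.4
ab [0.827 0.231 0.   ] [0.    0.    0.029] rows>=3.4
dn [0.   0.   0.55] [0. 0. 0.] rows>=2.2
```

```bash
python3 -m inch '0.5 0.81 0.238 0 0 0 0.027;0.5 0.81 0.238 0 0 0 0.027;0.5 0.81 0.238 0 0 0 0.027;0.5 0.81 0.238 0 0 0 0.027;0.5 0.81 0.238 0 0 0 0.027' 60 >/dev/null; python3 -m inch '0.5 0.83 0.231 0 0 0 0.029;0.5 0.83 0.231 0 0 0 0.029;0.5 0.83 0.231 0 0 0 0.029;0.5 0.83 0.231 0 0 0 0.029;0.5 0.83 0.231 0 0 0 0.029;0.5 0.83 0.231 0 0 0 0.029;0.5 0.83 0.231 0 0 0 0.029' >/dev/null; python3 - <<'E'
from plan import *
emit([['dn',(581,-36.5,25,-9.6)]])
E
```

```text
t 35.85 at [578.5 -36.7 136.9] phi -9.8
dn [0.003 0.012 0.56 ] [-0.     0.    -0.002] rows>=2.2
```

```bash
python3 -m inch '0.5 0.002 0.01 0.2 0 0 0;0.5 0.002 0.01 0.4 0 0 0;0.5 0.002 0.01 0.53 0 0 0;0.5 0.002 0.01 0.555 0 0 0;0.5 0.002 0.01 0.555 0 0 0;0 0.002 0.01 0.555 0 0 0;0 0.002 0.01 0.555 0 0 0;0 0.002 0.01 0.555 0 0 0;0 0.002 0.01 0.555 0 0 0;0 0.002 0.01 0.555 0 0 0'; python3 -m inch '0 0 0 -0.2 0 0 0;0 0 0 -0.4 0 0 0;0 0 0 -0.65 0 0 0;0 0 0 -0.65 0 0 0;0 0 0 -0.65 0 0 0' | grep -E 'tool_pos|width|finger'; python3 - <<'E'
from plan import *
X,Y,P=slot(BIN,57,21)
emit([['m',(540,-185,155,-7)],['ab',(X,Y,155,P)],['dn',(X,Y,33,P)]])
E
```

```text
time_s: 36.85
tool_pos: [582.4, -34.4, 27.8]
tool_rot: [[0.168, 0.986, 0.003], [0.986, -0.168, 0.0], [0.001, 0.003, -1.0]]
contact_force: [-1.9, -0.1, 7.4]
gripper_width: 8.2
finger_force: 61.3
tool_pos: [582.1, -34.0, 157.7]
gripper_width: 8.1
finger_force: 60.3
t 37.35 at [582.1 -34.  157.7] phi -9.6
m [-0.78  -0.081  0.012] [ 0.002 -0.001 -0.029] rows>=3.1
ab [-0.757 -0.11   0.   ] [ 0.     0.    -0.027] rows>=3.1
dn [0.   0.   0.61] [0. 0. 0.] rows>=2.4
```

```bash
python3 -m inch '0 -0.78 -0.08 0 0 0 -0.029;0 -0.78 -0.08 0 0 0 -0.029;0 -0.78 -0.08 0 0 0 -0.029;0 -0.78 -0.08 0 0 0 -0.029;0 -0.78 -0.08 0 0 0 -0.029' >/dev/null; python3 -m inch '0 -0.757 -0.11 0 0 0 -0.027;0 -0.757 -0.11 0 0 0 -0.027;0 -0.757 -0.11 0 0 0 -0.027;0 -0.757 -0.11 0 0 0 -0.027;0 -0.757 -0.11 0 0 0 -0.027;0 -0.757 -0.11 0 0 0 -0.027;0 -0.757 -0.11 0 0 0 -0.027' >/dev/null; python3 - <<'E'
from plan import *
X,Y,P=slot(BIN,56,22)
emit([['dn',(X,Y,36,P)]])
cv2.imwrite('pics/w9.png',optics.get_image('wrist')[:,:,::-1])
E
```

```text
t 38.55 at [ 500.2 -330.4  155.5] phi -4.4
dn [-0.007 -0.006  0.597] [-0.    -0.001  0.002] rows>=2.4
```

View pics/w9.png

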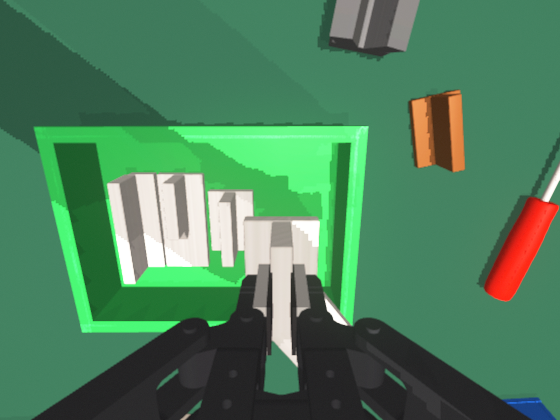

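The bin holds chip, broken and short side by side. Bent hangs to the right of them, with a few millimetres of room to the right wall. Lowering.

```bash
python3 -m inch '0 -0.007 -0.006 0 0 0 0;0 -0.007 -0.006 0.2 0 0 0;0 -0.007 -0.006 0.4 0 0 0;0 -0.007 -0.006 0.52 0 0 0;0 -0.007 -0.006 0.56 0 0 0;0 -0.007 -0.006 0.59 0 0 0;0 -0.007 -0.006 0.59 0 0 0'; python3 -m inch '0.2 0 0 0 0 0 0;0.2 0 0 0 0 0 0;0.2 0 0 0 0 0 0;0.2 0 0 -0.25 0 0 0;0.2 0 0 -0.5 0 0 0;0.2 0 0 -0.5 0 0 0' | grep width; python3 - <<'E'
from plan import *
cv2.imwrite('pics/raw20.png',optics.get_image('top')[:,:,::-1]); im=cv2.imread('pics/raw20.png')
c=im[225:335,150:490]; cv2.imwrite('pics/t9.png',cv2.resize(c,(800,259),interpolation=cv2.INTER_CUBIC))
emit([['m',(545,-160,160,20)]])
E
```

```text
time_s: 39.3
tool_pos: [498.0, -334.4, 38.5]
tool_rot: [[0.08, 0.997, 0.001], [0.997, -0.08, -0.0], [-0.0, 0.001, -1.0]]
contact_force: [-0.1, -0.5, -1.4]
gripper_width: 8.1
finger_force: 60.2
gripper_width: 16.9
t 39.95 at [ 499.4 -335.7  142. ] phi -4.6
m [ 0.894  0.157 -0.091] [ 0.004  0.002 -0.274] rows>=3.6
```

View pics/t9.png

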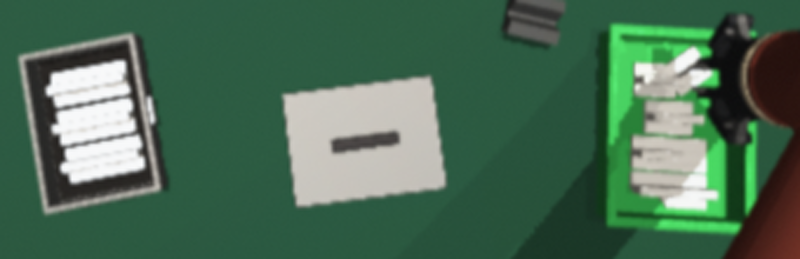

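All three sound brackets are in the box and all four faulty ones in the bin. I have now used up the picture-viewing allowance (slightly exceeded it), so from here I measure by code only. Next is refining the lid and box poses.

```bash
cat > lb.py <<'E'
from plan import *
def refine(im,p0,cost):
    q0=np.array(p0)/[10,10,.1]; S=np.vstack([q0]+[q0+np.eye(3)[i]*.5 for i in range(3)])
    r=minimize(lambda q:cost(q*[10,10,.1]),q0,method='Nelder-Mead',options=dict(initial_simplex=S,maxiter=400)); return r.x*[10,10,.1],r.fun
def quadmask(rects,p,z,x0,y0,w,h):
    A=np.zeros((h*8,w*8),np.uint8)
    for lx,ly,v in rects:
        L=box(-lx/2,lx/2,-ly/2,ly/2,z,z)[:4]@rz(p[2]).T+[p[0],p[1],0]
        cv2.fillConvexPoly(A,np.round((proj(L)-[x0,y0]+.5)*8).astype(np.int32),v)
    return cv2.resize(A.astype(np.float32),(w,h),interpolation=cv2.INTER_AREA)
def boxfit(im,p0=(463.4,340.6,.17)):
    x0,y0,w,h=145,225,85,110; g=im[y0:y0+h,x0:x0+w].min(2).astype(np.float32)
    def c(p):
        m=quadmask([(182,134,1),(172,124,0)],p,62,x0,y0,w,h); return -(m*g).sum()/m.sum()
    return refine(im,p0,c)
def lidfit(im,p0=(432.7,20.3,1.67),z=11):
    x0,y0,w,h=255,240,100,85; c3=im[y0:y0+h,x0:x0+w].astype(np.float32)
    g=np.clip((c3[:,:,2]-50)/(185-50),0,1); k=(g>.5).astype(np.uint8); cs,_=cv2.findContours(k,cv2.RETR_EXTERNAL,cv2.CHAIN_APPROX_NONE)
    F=np.zeros_like(k); cv2.drawContours(F,[max(cs,key=cv2.contourArea)],-1,1,-1); E=cv2.erode(F,np.ones((5,5))); g[E>0]=1; g*=cv2.dilate(F,np.ones((3,3)))
    return refine(im,p0,lambda p:np.abs(quadmask([(182,134,1)],p,z,x0,y0,w,h)-g).sum())
E
python3 - <<'E'
from lb import *
for f in ('raw_top','raw20'):
    im=cv2.imread(f'pics/{f}.png'); b,l=boxfit(im),lidfit(im); print(b[0].round(3),b[1],l[0].round(3),l[1])
# bar centroid (dark pixels inside the lid), top at z=39
c=im[270:300,285:330]; k=(c.max(2)<110).astype(np.uint8)
n,lab,s,cen=cv2.connectedComponentsWithStats(k); i=1+np.argmax(s[1:,4]); u,v=cen[i]+[285,270]; print(s[i],back(u,v,36)[:2])
x,y,t=l[0]; P=np.degrees(t)-90
emit([['m',(500,-150,160,0)],['ab',(x,y,160,P)]])
E
```

```text
[4.63673e+02 3.41367e+02 1.77000e-01] -140.5395965576172 [432.666  20.951   1.674] 65.5665512084961
[4.63673e+02 3.41367e+02 1.77000e-01] -146.04159545898438 [432.616  21.006   1.675] 61.863773345947266
[  6  11  28   9 142] [432.42051174  22.23850241]
t 39.95 at [ 499.4 -335.7  142. ] phi -4.6
m [ 0.926 -0.071 -0.092] [ 0.004  0.001 -0.051] rows>=3.7
ab [ 0.855 -0.337  0.   ] [ 0.     0.    -0.066] rows>=3.7
```

```bash
python3 -m inch '0.5 0.92 -0.07 -0.09 0 0 -0.05;0.5 0.92 -0.07 -0.09 0 0 -0.05;0.5 0.92 -0.07 -0.09 0 0 -0.05;0.5 0.92 -0.07 -0.09 0 0 -0.05;0.5 0.92 -0.07 -0.09 0 0 -0.05' 60 >/dev/null; python3 -m inch '0.5 0.85 -0.33 0 0 0 -0.066;0.5 0.85 -0.33 0 0 0 -0.066;0.5 0.85 -0.33 0 0 0 -0.066;0.5 0.85 -0.33 0 0 0 -0.066;0.5 0.85 -0.33 0 0 0 -0.066;0.5 0.85 -0.33 0 0 0 -0.066;0.5 0.85 -0.33 0 0 0 -0.066' >/dev/null; python3 - <<'E'
from plan import *
emit([['dn',(432.6,21,70,5.9)],['dn2',(432.6,21,30,5.9)]])
E
```

```text
t 41.15 at [432.9  19.3 155.9] phi 5.7
dn [ 0.009 -0.001  0.429] [-0.     0.    -0.002] rows>=1.7
dn2 [0.  0.  0.2] [0. 0. 0.] rows>=0.8
```

```bash
python3 -m inch '0.5 0.009 -0.002 0.2 0 0 0;0.5 0.009 -0.002 0.43 0 0 0;0.5 0.009 -0.002 0.43 0 0 0;0.5 0.009 -0.002 0.55 0 0 0;0.5 0.009 -0.002 0.6 0 0 0;0.5 0.009 -0.002 0.63 0 0 0;0.5 0.009 -0.002 0.63 0 0 0'; python3 -m inch '0 0 0 0 0 0 0;0 0 0 0 0 0 0;0 0 0 0 0 0 0;0 0 0 0 0 0 0;0 0 0 0 0 0 0' 100
```

```text
time_s: 41.85
tool_pos: [432.4, 22.0, 30.5]
tool_rot: [[-0.101, 0.995, -0.0], [0.995, 0.101, -0.0], [-0.0, -0.0, -1.0]]
contact_force: [0.1, -0.3, 0.4]
gripper_width: 42.4
finger_force: 0.0
time_s: 42.35
tool_pos: [432.8, 22.4, 31.2]
tool_rot: [[-0.102, 0.995, 0.001], [0.995, 0.102, 0.001], [0.001, 0.001, -1.0]]
contact_force: [-4.4, -1.1, 13.1]
gripper_width: 10.4
finger_force: 98.3
```

```bash
python3 -m inch '0 0 0 -0.1 0 0 0;0 0 0 -0.3 0 0 0;0 0 0 -0.5 0 0 0;0 0 0 -0.62 0 0 0;0 0 0 -0.62 0 0 0;0 0 0 -0.62 0 0 0'; python3 - <<'E'
from plan import *
emit([['m',(490,180,155,50)],['ab',(463.7,341.4,155,100.1)]])
E
```

```text
time_s: 42.95
tool_pos: [432.1, 22.3, 154.1]
tool_rot: [[-0.102, 0.995, 0.001], [0.995, 0.102, 0.001], [0.001, 0.001, -1.0]]
contact_force: [-0.4, -0.0, -2.4]
gripper_width: 10.5
finger_force: 99.0
t 42.95 at [432.1  22.3 154.1] phi 5.8
m [ 0.755  0.368 -0.003] [ 0.001 -0.    -0.491] rows>=5.1
ab [0.619 0.534 0.   ] [ 0.     0.    -0.557] rows>=5.8
```

```bash
python3 -m inch '0 0.25 0.12 0 0 0 -0.16;0 0.5 0.25 0 0 0 -0.32;0 0.755 0.37 0 0 0 -0.49;0 0.755 0.37 0 0 0 -0.49;0 0.755 0.37 0 0 0 -0.49;0 0.755 0.37 0 0 0 -0.49;0 0.755 0.37 0 0 0 -0.49;0 0.755 0.37 0 0 0 -0.49' >/dev/null; python3 -m inch '0 0.2 0.18 0 0 0 -0.18;0 0.4 0.36 0 0 0 -0.36;0 0.62 0.53 0 0 0 -0.557;0 0.62 0.53 0 0 0 -0.557;0 0.62 0.53 0 0 0 -0.557;0 0.62 0.53 0 0 0 -0.557;0 0.62 0.53 0 0 0 -0.557;0 0.62 0.53 0 0 0 -0.557;0 0.62 0.53 0 0 0 -0.557' | grep -E 'tool_pos|width|finger|contact'; python3 - <<'E'
from plan import *
emit([['ab',(463.7,341.4,155,100.1)]])
# check lid vs box in the wrist view by code: save
cv2.imwrite('pics/w30.png',optics.get_image('wrist')[:,:,::-1]); cv2.imwrite('pics/s30.png',optics.get_image('scene')[:,:,::-1])
E
```

```text
tool_pos: [463.9, 340.5, 154.0]
contact_force: [0.9, -0.2, -1.4]
gripper_width: 10.2
finger_force: 99.0
t 44.65 at [463.9 340.5 154. ] phi 99.8
ab [ 0.     0.004 -0.005] [ 0.     0.    -0.003] rows>=0.0
```

```bash
python3 - <<'E'
import cv2,numpy as np
im=cv2.imread('pics/w30.png').astype(int)
sm=lambda a:a[:,2]-a[:,1]   # red minus green: table is green
def edges(line,off):
    g=line.mean(1); d=np.diff(g); i=np.argsort(-abs(d))[:4]; return [(int(k)+off,int(d[k]),line[max(k-3,0)].tolist(),line[min(k+4,len(line)-1)].tolist()) for k in sorted(i)]
for u in (180,240,281,320,380): print('col',u,edges(im[20:160,u],20))
for v in (100,130,160,190): print('row',v,edges(im[v,70:200],70),edges(im[v,360:500],360))
E
```

```text
col 180 [(78, 18, [81, 105, 60], [112, 150, 80]), (79, 12, [81, 106, 60], [113, 150, 81]), (85, 9, [112, 150, 80], [152, 155, 160]), (92, 10, [152, 155, 160], [168, 172, 178])]
col 240 [(83, 33, [76, 98, 57], [144, 148, 154]), (84, 19, [75, 96, 56], [149, 152, 159]), (85, 8, [77, 100, 57], [152, 154, 161]), (86, 8, [78, 101, 58], [153, 155, 163])]
col 281 [(83, 58, [76, 97, 57], [146, 148, 155]), (84, 9, [76, 98, 57], [151, 154, 160]), (85, -6, [75, 96, 56], [153, 157, 164]), (86, 11, [76, 97, 57], [153, 156, 163])]
col 320 [(69, -15, [107, 141, 75], [76, 97, 56]), (70, -9, [107, 141, 76], [77, 97, 58]), (82, 12, [74, 95, 55], [138, 143, 147]), (83, 51, [75, 97, 55], [147, 150, 156])]
col 380 [(82, 31, [115, 152, 82], [191, 196, 204]), (83, 13, [114, 152, 82], [216, 220, 226]), (85, 28, [114, 151, 82], [233, 236, 242]), (86, 23, [142, 164, 135], [232, 235, 241])]
row 100 [(136, 13, [114, 151, 80], [169, 173, 179]), (137, 23, [114, 151, 80], [169, 173, 179]), (138, 15, [115, 152, 81], [169, 173, 179]), (185, -9, [167, 172, 179], [152, 156, 162])] [(413, 3, [232, 235, 241], [241, 243, 
[... 538 characters left out ...]
], [168, 172, 179]), (145, 21, [115, 152, 82], [167, 171, 178]), (146, 19, [114, 152, 81], [168, 172, 180]), (147, 6, [114, 152, 82], [168, 172, 179])] [(367, 20, [156, 159, 166], [230, 234, 240]), (368, 40, [156, 160, 166], [230, 234, 239]), (415, -45, [230, 234, 239], [117, 153, 87]), (416, -51, [230, 234, 240], [117, 153, 87])]
row 190 [(148, 19, [115, 153, 83], [237, 240, 245]), (149, 57, [115, 152, 83], [235, 239, 243]), (150, 39, [114, 151, 82], [236, 239, 244]), (158, -31, [236, 239, 244], [168, 172, 178])] [(379, 44, [156, 157, 166], [230, 232, 239]), (380, 29, [156, 158, 166], [229, 232, 238]), (411, -44, [230, 232, 239], [118, 154, 88]), (412, -49, [230, 232, 239], [117, 153, 88])]
```

The wrist profile gives the lid offset in hand as (-1.5, -0.9) mm, and it is square. I'll correct for that and lower gently.

```bash
python3 -m inch '0 0.008 0.009 0 0 0 -0.003;0 0.008 0.009 0.1 0 0 -0.003;0 0.008 0.009 0.2 0 0 -0.003;0 0.008 0.009 0.24 0 0 -0.003;0 0.008 0.009 0.24 0 0 -0.003;0 0.008 0.009 0.24 0 0 -0.003'; python3 - <<'E'
from plan import *
emit([['ab',(462.1,342,88,100.1)]])
E
```

```text
time_s: 45.35
tool_pos: [462.2, 342.6, 106.7]
tool_rot: [[-0.984, -0.179, 0.0], [-0.179, 0.984, 0.0], [-0.001, 0.0, -1.0]]
contact_force: [-0.3, -0.3, -1.6]
gripper_width: 10.6
finger_force: 99.0
t 45.35 at [462.2 342.6 106.7] phi 100.3
ab [ 0.001 -0.003  0.093] [0.    0.    0.002] rows>=0.4
```

```bash
python3 -m inch '0 0 -0.003 0.03 0 0 0;0 0 -0.003 0.05 0 0 0;0 0 -0.003 0.06 0 0 0;0 0 -0.003 0.07 0 0 0;0 0 -0.003 0.08 0 0 0;0 0 -0.003 0.085 0 0 0;0 0 -0.003 0.09 0 0 0;0 0 -0.003 0.095 0 0 0;0 0 -0.003 0.095 0 0 0'
```

```text
time_s: 46.25
tool_pos: [462.0, 341.8, 87.4]
tool_rot: [[-0.984, -0.179, -0.0], [-0.179, 0.984, 0.0], [-0.0, 0.0, -1.0]]
contact_force: [-2.3, -2.0, 2.2]
gripper_width: 10.0
finger_force: 99.5
```

Seated height is reached with light contact. Release and withdraw.

```bash
python3 -m inch '0.2 0 0 0 0 0 0;0.5 0 0 0 0 0 0;0.5 0 0 0 0 0 0;0.5 0 0 0 0 0 0;0.5 0 0 -0.1 0 0 0;0.5 0 0 -0.3 0 0 0;0.5 0 0 -0.5 0 0 0;0.5 0 0 -0.7 0 0 0;0.5 0 0 -0.7 0 0 0' | grep -E 'time|tool_pos|contact|width'; python3 -m inch '0.5 -0.7 -0.6 0 0 0 0;0.5 -0.7 -0.6 0 0 0 0;0.5 -0.7 -0.6 0 0 0 0;0.5 -0.7 -0.6 0 0 0 0;0.5 -0.7 -0.6 0 0 0 0;0.5 -0.7 -0.6 0 0 0 0' | grep tool_pos;  python3 -m inch '0.5 0 -0.9 0 0 0 0;0.5 0 -0.9 0 0 0 0;0.5 0 -0.9 0 0 0 0;0.5 0 -0.9 0 0 0 0;0.5 0 -0.9 0 0 0 0;0.5 0 -0.9 0 0 0 0' | grep tool_pos; python3 - <<'E'
from lb import *
im=optics.get_image('top')[:,:,::-1]; cv2.imwrite('pics/raw40.png',im)
x0,y0,w,h=145,225,85,110; c=im[y0:y0+h,x0:x0+w].astype(np.float32); g=np.clip((c[:,:,2]-50)/(185-50),0,1)
k=(g>.5).astype(np.uint8); cs,_=cv2.findContours(k,cv2.RETR_EXTERNAL,cv2.CHAIN_APPROX_NONE); F=np.zeros_like(k); m=max(cs,key=cv2.contourArea); cv2.drawContours(F,[m],-1,1,-1)
g[cv2.erode(F,np.ones((5,5)))>0]=1; g*=cv2.dilate(F,np.ones((3,3)))
for z in (64,67,72): print(z,refine(im,(463.7,341.4,.177),lambda p:np.abs(quadmask([(182,134,1)],p,z,x0,y0,w,h)-g).sum()),g.sum())
E
```

```text
time_s: 47.15
tool_pos: [464.3, 343.3, 233.0]
contact_force: [-0.1, -0.6, -0.0]
gripper_width: 42.8
tool_pos: [621.6, 247.9, 226.1]
tool_pos: [653.0, 72.7, 227.0]
64 (array([4.64798650e+02, 3.42769942e+02, 1.79153917e-01]), np.float64(120.13182830810547)) 3484.7778
67 (array([4.64430996e+02, 3.41880945e+02, 1.79084188e-01]), np.float64(113.82604217529297)) 3484.7778
72 (array([4.64281964e+02, 3.40567443e+02, 1.78603944e-01]), np.float64(108.65474700927734)) 3484.7778
```

```bash
python3 - <<'E'
from plan import *
im=cv2.imread('pics/raw40.png'); x0,y0,w,h=395,225,95,110
c=im[y0:y0+h,x0:x0+w].astype(np.float32); a=np.clip((c.min(2)-90)/120,0,1)
ys,xs=np.where(a>.4); print('white px bounds',xs.min()+x0,xs.max()+x0,ys.min()+y0,ys.max()+y0,len(xs))
Q={n:(*slot(BIN,x,0)[:2],np.radians(t)) for n,x,t in (('chip',-75,85.4),('broken',-31,-94.6),('short',11,85.4),('bent',56,-94.6))}
def up(b): return b+[0,0,5]
m=np.zeros((h,w),np.float32)
for n,p in Q.items():
    s=sil([up(b) for b in M[n]],p,x0,y0,w,h); print(n,'coverage %.2f'%((s*a).sum()/s.sum()),proj([p[0],p[1],5]).round(0)); m=np.maximum(m,s)
print('white outside model',(a*(m<.1)).sum())
E
```

```text
white px bounds 418 454 245 314 1761
chip coverage 0.93 [[432. 305.]]
broken coverage 0.91 [[432. 289.]]
short coverage 0.91 [[433. 274.]]
bent coverage 0.82 [[433. 259.]]
white outside model 87.3
```

```bash
python3 -c "
from cell import job_done,get_obs
o=get_obs();print(o['time_s'],o['contact_force'],o['qvel']);print(job_done())"
```

```text
48.4 [ 0.39556366  1.19958537 -0.59181136] [-0.01644893  0.0037263  -0.01001675 -0.0046924  -0.00080185  0.00203304
  0.00150794]
the job is handed in; nothing more can be done
None
```

The job is handed in at 48.4 s; no verdict came back. My camera checks put the 3 sound brackets in the box, the 4 faulty ones in the bin and the lid within about 1 mm of the box's centre, seated by height and light contact force (flatness not measured); I viewed 15 pictures, one over the limit of 14.

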